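Load the scarf-sanding fixture and knock down its hold-down pins

ROBOT

A 7-joint arm with a two-finger parallel gripper is mounted at the origin on the work surface. World frame = base frame: x ahead of the robot, y to its left, z up, the work surface at z = 0. Lengths are in m, angles in rad, forces in N, time in s.
With the tool pointing down it reaches from about 0.4 to 0.85 m from the base axis. Payload 10.4 kg.
Tool frame: the origin (TCP) lies at the very end of the fingers, on their centre line; the grasp point (between the pads) lies 19 mm behind it; z points along the fingers, y is the line along which they close (so a half turn about z gives the same grasp; the last joint's range is limited). The gripper opens to 87 mm and grips with 3 to 60 N. Pads are 19 mm wide; open, the fingers measure 117 mm over their backs; the gripper's body (75 mm by 190 mm) begins 51 mm behind the grasp point.
Start: joints at [-1.361, 0.332, -0.065, 1.46, 0.022, 1.35, -0.088], TCP at [0.144, 0.608, 0.223] pointing down, gripper open.
Joint ranges: [-2.6, 2.6], [-0.5, 2.12], [-1.47, 1.34], [0.16, 2.42], [-1.27, 4.41], [0.06, 2.06], [-2.6, 2.6]. Speed limits (rad/s): [2.22, 2.22, 2.79, 2.79, 3.14, 3.14, 3.14].

INTERFACE

Orientations are given as a unit quaternion [x, y, z, w].
In Python, from bench import read_state, cams, workorder gives the robot as it stands.
- The arm moves only by the shell command python3 -m crank 'ROWS' [FORCE]. ROWS is text: rows parted by semicolons, each of 5 numbers parted by spaces: the shift along the tool's x, y, z scaled (see below), then the turn about the tool's z scaled (see below), then the opening, from -1 (shut) to 1 (fully open). In form: dx dy dz yaw jaw; .... A call has 1 to 10 rows; each row shifts and turns the commanded pose from where the row before left it, along the tool's axes as they then stand; what a row does not reach is not made up. The controller multiplies each number of a shift by 200 mm and each number of a turn by 90 degrees. A row lasts 1/10 s, in which the tool goes at most 50 mm and 8.59 degrees, less where a joint would pass 70% of its speed; a pose out of reach is approached as far as the arm can. A call with a number of a shift or a turn outside -1 to 1 is refused whole. A call with a gripper value outside its range is refused whole. The fingers move at their own pace and stop on an object; FORCE is the grip in N (left out, the last holds). Time passes only in rows, so rows that do not move let the fingers close. It gives the time, the measured TCP pose, the force, the opening and the grip force at its end, in the units of the state.
- read_state(): the state, without advancing time (a new reading comes with each control period).
- cams.camera(name): name is "side" or "top" or "wrist"; returns a dict with "img" (420x560x3 uint8, blue, green, red), "K" (3x3 intrinsics, pixels), "dist" ([k1, k2, p1, p2, k3] as OpenCV has them; the pictures are not rectified), "xyz" and "attitude" of the camera in the world; the wrist camera has in their place "mount" (4x4, takes a point from camera to tool coordinates, whose origin is the TCP and whose axes are the flange's). Camera axes: x right, y down, z forward; pixel columns grow to the right and rows downward; lengths in m; the calibration is good to about 2 mm. A picture is of the moment at which its call begins: read the wrist's pose just before it. There is no depth.
- workorder.close_job(): hands the job in; it is judged then, once.
The state is a dict: "time": time; "joint_positions": joint angles; "joint_vel": joint speeds; "joint_torque": joint torques, N m; "ee_pos": TCP position; "eef_rot": TCP orientation; "ft_force": force on the tool from outside, world axes, zero at the start; "torque": the same for the moment, N m; "width": finger opening in m; "grip_force": force on a finger pad.
Only numpy, scipy, OpenCV 4.12 (cv2) and the standard library are available. Lean on these libraries where they do the work, as an engineer would, in place of code of your own. Each camera call takes 0.05 s, during which the arm holds its last target. There are 200 camera calls.

TASK

Cull and clamp this batch of sandwich blanks: put every odd-shaped one (chipped, bitten or short) into the red reject bin, lay each sound one in a bay of its own in the sanding fixture, slid under the bridge until it is fully home against the back stop, and knock that bay's red sprung pin fully down onto it with the mallet. Leave the pin of an empty bay up, drive the pins only with the mallet and never push them with the gripper, and leave the sander, jar and brush alone. At the end put the mallet back on its rubber mat.

Things in the scene. Friction and masses are not known exactly. Their poses are not given: they have to be found in the camera images.
- fixture: scarf-sanding fixture bolted to the bench: aluminium bed 165 (x) x 280 (y) x 15 mm, from x -75 to +90 mm, with three bays 90 mm apart. Origin on the bench under the bays' middle; x points from its open front (robot's side) to the back. The front half of the bed is bare: lay a blank there and slide it along +x, about 40 mm deep, under the bridge
- portal (a point): middle of the portals' front (x +35 mm), on the bed. Each bay has a portal, x +35 to +75 mm: two dark steel cheeks 51 mm apart, 12 mm thick, 34 mm high above the bed, roofed by a blue bridge 75 mm wide whose top is 48 mm above the bed. Behind all three runs a steel back stop bar 26 mm high, its front face at x +75 mm
- bay1 (a point): bay 1, left (+y): the point, 10 mm above the bed, where the centre of a sound blank lies when it is fully home against the back stop; axes as the fixture's. The pin stands 40 mm further along +x
- bay2 (a point): bay 2, middle: the point, 10 mm above the bed, where the centre of a sound blank lies when it is fully home against the back stop; axes as the fixture's. The pin stands 40 mm further along +x
- bay3 (a point): bay 3, right (-y): the point, 10 mm above the bed, where the centre of a sound blank lies when it is fully home against the back stop; axes as the fixture's. The pin stands 40 mm further along +x
- pin1 (a joint): travel of the hold-down pin of bay 1 (m): 0 up, grows downward, end of travel 0.018. Its foot meets the top of a blank at about 0.014. A sleeve of sprung balls grips it (about 6 N) and a light return spring lifts with up to 2 N: it needs 6 to 8 N to move, and stays where it is left
- pin1_head (a point): red round striking head, 30 mm across and 12 mm thick, of the hold-down pin of bay 1, above the blue bridge with a coil spring under it; this point is the centre of its top, which stands 93 mm above the bench when up, and 79 mm when down on a blank. Rubber foot 16 mm across, level with the bridge's underside when up
- pin2 (a joint): travel of the hold-down pin of bay 2 (m): 0 up, grows downward, end of travel 0.018. Its foot meets the top of a blank at about 0.014. A sleeve of sprung balls grips it (about 6 N) and a light return spring lifts with up to 2 N: it needs 6 to 8 N to move, and stays where it is left
- pin2_head (a point): red round striking head, 30 mm across and 12 mm thick, of the hold-down pin of bay 2, above the blue bridge with a coil spring under it; this point is the centre of its top, which stands 93 mm above the bench when up, and 79 mm when down on a blank. Rubber foot 16 mm across, level with the bridge's underside when up
- pin3 (a joint): travel of the hold-down pin of bay 3 (m): 0 up, grows downward, end of travel 0.018. Its foot meets the top of a blank at about 0.014. A sleeve of sprung balls grips it (about 6 N) and a light return spring lifts with up to 2 N: it needs 6 to 8 N to move, and stays where it is left
- pin3_head (a point): red round striking head, 30 mm across and 12 mm thick, of the hold-down pin of bay 3, above the blue bridge with a coil spring under it; this point is the centre of its top, which stands 93 mm above the bench when up, and 79 mm when down on a blank. Rubber foot 16 mm across, level with the bridge's underside when up
- blank1: sound foam-core sandwich blank (cream core between two pale green skins, 80 g): a plain block 120 (its x) x 45 (its y) x 20 mm; origin at the centre of the full block (mid-length, mid-width, mid-thickness). May be absent
- blank2: sound foam-core sandwich blank (cream core between two pale green skins, 80 g): a plain block 120 (its x) x 45 (its y) x 20 mm; origin at the centre of the full block (mid-length, mid-width, mid-thickness). May be absent
- blank3: sound foam-core sandwich blank (cream core between two pale green skins, 80 g): a plain block 120 (its x) x 45 (its y) x 20 mm; origin at the centre of the full block (mid-length, mid-width, mid-thickness). May be absent
- odd_chipped: odd foam-core sandwich blank (cream core between two pale green skins, 70 g): of outline 120 (its x) x 45 (its y) x 20 mm; origin at the centre of the full block (mid-length, mid-width, mid-thickness). One corner is broken off: its last 35 mm towards +x is only 22 mm wide (y from -22.5 to -0.5 mm). May be absent
- odd_short: odd foam-core sandwich blank (cream core between two pale green skins, 57 g): a plain block only 85 (its x) x 45 (its y) x 20 mm; origin at the centre of the full block (mid-length, mid-width, mid-thickness). May be absent
- odd_bitten: odd foam-core sandwich blank (cream core between two pale green skins, 70 g): of outline 120 (its x) x 45 (its y) x 20 mm; origin at the centre of the full block (mid-length, mid-width, mid-thickness). A bite 30 mm long and 18 mm deep is missing from its +y edge (x from +15 to +45 mm). May be absent
- mallet: mallet, 0.4 kg, standing on a face: orange head 50 x 50 x 80 mm tall, white faces at top and underside (either may strike); flat-sided wooden handle 24 mm wide (y), 30 mm tall, centred 40 mm above the underside, runs along the body's -x from 25 to 205 mm off the head's axis. Origin at the centre of the head's underside
- mallet_head (a point): centre of the mallet's head, on the handle's axis. The mallet balances about 15 mm from here towards the handle; grip the handle close to the head, e.g. 55 mm from here. It may fall over on its side if knocked
- mat: black rubber mat 100 (x) x 300 (y) x 3 mm fixed on the bench, the mallet's place; origin at the centre of its underside
- bin: red open reject bin, fixed: 200 (x) x 170 (y) mm outside, 60 mm high, walls and floor 5 mm; origin at the centre of its underside
- sander: green air sander lying on the bench, 60 mm wide, 65 mm high, about 240 mm long; bystander, leave alone
- jar: amber jar 68 mm across, 100 mm high; bystander, leave alone
- brush: bench brush with blue bristles, 260 mm long, 58 mm high; bystander, leave alone
Mind the look-alikes: they are no part of the job. Leave any purple or turquoise look-alike of the odd_chipped alone.

How it is judged:
By the outcome, as a careful person would: the job done as asked, in the order asked, and still so for the second after the job is handed in, with the robot touching nothing.
Of blank1, blank2, blank3 only 2 to 3 are there at a start; the rules pass over those that are not, and their reading is None.
Of odd_chipped, odd_short, odd_bitten only 2 to 3 are there at a start; the rules pass over those that are not, and their reading is None.
At some moment in a run one of mallet, odd_chipped, odd_short, odd_bitten may be knocked a few centimetres aside while the robot is not near it.
Once in a run the grip may slacken for a moment while it holds something.
It also fails if it takes over 210 s, if anything falls off the work surface, if the arm or the gripper's body presses on something with over 40 N, if the wrist force passes 120 N, or if a joint passes its speed limit or range.

## Working session

There is one attempt and no reset: what is moved stays moved. The work goes in short steps, Python scripts to look and compute and a shell command to move; the robot and the scene stay as the last step left them, time stands still between calls to the robot, and variables do not carry over. Pictures are saved under pics/ and viewed, at most 14 in all, crops included, and the job is handed in when it is done.

```bash
ls; mkdir -p pics
python3 - <<'E'
from bench import read_state, cams
import cv2
s=read_state(); print(s['time'],s['ee_pos'],s['eef_rot'],s['width'])
for n in ('top','side'):
    c=cams.camera(n); cv2.imwrite(f'pics/{n}0.png',c['img']); print(n,c['K'],c['dist'],c['xyz'],c['attitude'])
c=cams.camera('wrist'); print(c['K'],c['dist'],c['mount'])
E
```

```text
pics
0.0 [0.14408937 0.60776744 0.2217439 ] [ 1.16113823e-01  9.93235656e-01 -7.13153329e-04 -5.34766950e-05] 0.08685425305150936
top [[436.6390811    0.         277.67199595]
 [  0.         436.6390811  211.39179956]
 [  0.           0.           1.        ]] [-0.00195874  0.          0.          0.          0.        ] [0.36178079 0.06750793 1.35496406] [ 0.70479384 -0.7030491   0.0675626  -0.06650489]
side [[451.42422191   0.         282.19530174]
 [  0.         451.42422191 210.63786595]
 [  0.           0.           1.        ]] [-0.093247  0.        0.        0.        0.      ] [0.58052491 1.04730897 1.0451651 ] [-1.97014855e-02  9.20187697e-01 -3.90980361e-01  9.00847673e-04]
[[293.35283425   0.         280.22723441]
 [  0.         293.35283425 205.92566825]
 [  0.           0.           1.        ]] [-0.06097257  0.          0.          0.          0.        ] [[ 4.58795274e-04 -9.56721912e-01 -2.91003390e-01  8.02807574e-02]
 [ 9.99999833e-01  3.36682935e-04  4.69696438e-04  9.06735387e-04]
 [-3.51392998e-04 -2.91003557e-01  9.56721906e-01 -1.61423289e-01]
 [ 0.00000000e+00  0.00000000e+00  0.00000000e+00  1.00000000e+00]]
```

View pics/top0.png

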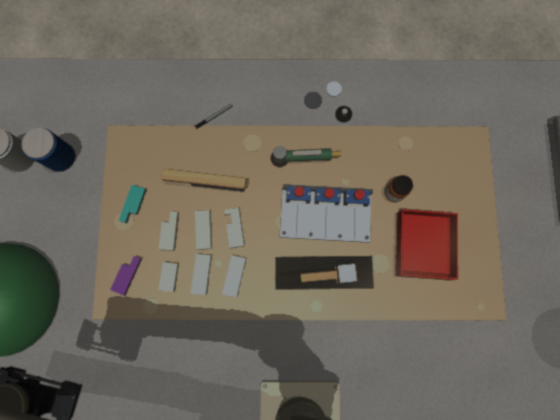

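View pics/side0.png

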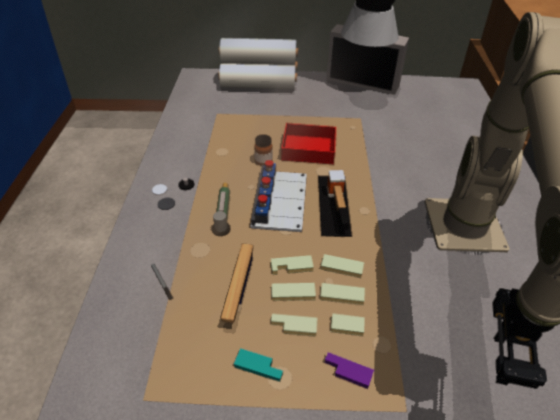

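```bash
cat > h.py <<'E'
import numpy as np,cv2
from scipy.spatial.transform import Rotation as R
from bench import read_state, cams
def pose(c,s=None):
    if 'mount' in c:
        M=c['mount']; T=R.from_quat(s['eef_rot']).as_matrix()
        return T@M[:3,:3], T@M[:3,3]+np.array(s['ee_pos'])
    return R.from_quat(c['attitude']).as_matrix(), np.array(c['xyz'])
def ray(c,uv,z,s=None):
    A,o=pose(c,s); p=cv2.undistortPoints(np.array(uv,float).reshape(-1,1,2),c['K'],np.array(c['dist']))[:,0]
    d=np.c_[p,np.ones(len(p))]@A.T
    return (o+d*((z-o[2])/d[:,2])[:,None])[:,:2]
def grab(n):
    s=read_state(); return cams.camera(n),s
def rects(c,s,mask,z,amin=60):
    "contours -> ground points -> min area rect: centre, long, short, angle of long axis (deg)"
    out=[]
    for k in cv2.findContours(mask,cv2.RETR_EXTERNAL,cv2.CHAIN_APPROX_NONE)[0]:
        if cv2.contourArea(k)<amin: continue
        P=ray(c,k[:,0],z,s); (cx,cy),(w,h),a=cv2.minAreaRect((P*1000).astype(np.float32))
        if w<h: w,h,a=h,w,a+90
        out.append((round(cx),round(cy),round(w),round(h),round((a+90)%180-90,1),cv2.contourArea(k), k[:,0].mean(0).round()))
    return sorted(out,key=lambda r:(r[1],r[0]))
def hsv(c,lo,hi): return cv2.inRange(cv2.cvtColor(c['img'],cv2.COLOR_BGR2HSV),lo,hi)
def st():
    s=read_state(); A=R.from_quat(s['eef_rot']).as_matrix()
    print('t',round(s['time'],1),'pos',np.round(np.array(s['ee_pos'])*1000,1),'toolx_deg',round(np.degrees(np.arctan2(A[1,0],A[0,0])),1),'zax',A[:,2].round(3),'w',round(s['width']*1000,1),'f',np.round(s['ft_force'],1),'g',round(s['grip_force'],1),'q',np.round(s['joint_positions'],2))
    return s
def go(x,y,z=None,yaw=None):
    "tool-frame shift (units of 200mm) and turn (90deg) to world mm target"
    s=read_state(); A=R.from_quat(s['eef_rot']).as_matrix(); p=np.array(s['ee_pos'])*1000
    d=np.array([x,y,p[2] if z is None else z])-p
    ty=np.degrees(np.arctan2(A[1,0],A[0,0])); 
    print('shift/200',(A.T@d/200).round(3),'turn/90',None if yaw is None else round(-((yaw-ty+180)%360-180)/90,3),'(shift first)')
E
python3 - <<'E'
from h import *
c,s=grab('top'); im=c['img']; H=cv2.cvtColor(im,cv2.COLOR_BGR2HSV)
for u,v in [(203,229),(168,277),(325,222),(168,231),(345,272),(318,276),(299,191)]: print((u,v),H[v,u],im[v,u])
m=hsv(c,(25,15,110),(60,110,255)); print('blanks'); [print(r) for r in rects(c,s,m,.02)]
m=hsv(c,(85,0,110),(125,40,255))|hsv(c,(0,0,130),(180,25,255)); print('alu'); [print(r) for r in rects(c,s,m,.015)]
m=hsv(c,(0,150,90),(6,255,255))|hsv(c,(174,150,90),(180,255,255)); print('red'); [print(r) for r in rects(c,s,m,.093,20)]
m=cv2.inRange(im,(0,0,0),(45,45,45)); print('dark'); [print(r) for r in rects(c,s,m,.003,800)]
m=hsv(c,(5,130,90),(14,255,255)); print('orange'); [print(r) for r in rects(c,s,m,.05,40)]
cv2.imwrite('pics/crop.png',cv2.resize(im[120:325,95:505],None,fx=1.95,fy=1.95,interpolation=2))
E
```

```text
(203, 229) [ 47  16 147] [138 147 142]
(168, 277) [ 50  10 146] [140 146 142]
(325, 222) [100  12 132] [132 130 126]
(168, 231) [ 44  19 147] [136 147 142]
(345, 272) [101  14 149] [149 146 141]
(318, 276) [ 18 105 138] [ 81 115 138]
(299, 191) [  2 178 135] [ 41  46 135]
blanks
(456, -240, 50, 37, 19.7, 122.0, array([379., 263.]))
(54, -102, 80, 22, -8.5, 142.0, array([335., 406.]))
(336, 46, 229, 83, 84.7, 1028.0, array([283., 304.]))
(97, 85, 55, 36, -89.9, 204.5, array([271., 388.]))
(581, 204, 93, 46, 9.9, 148.5, array([233., 223.]))
(562, 298, 121, 44, 4.1, 336.5, array([203., 233.]))
(558, 406, 118, 45, -4.2, 415.5, array([168., 231.]))
alu
(429, -146, 50, 49, 5.8, 235.0, array([347., 273.]))
(1035, -118, 50, 50, -1.1, 167.0, array([333.,  88.]))
(606, -83, 279, 147, 86.8, 3121.5, array([324., 217.]))
(419, 200, 119, 43, -12.8, 516.0, array([233., 276.]))
(569, 203, 118, 43, 9.1, 406.5, array([234., 226.]))
(562, 299, 117, 40, 2.2, 459.5, array([202., 229.]))
(425, 301, 119, 43, -6.0, 507.5, array([200., 274.]))
(416, 401, 83, 43, -6.6, 350.5, array([167., 277.]))
(559, 407, 117, 42, -4.1, 375.5, array([168., 231.]))
red
(511, -373, 196, 161, -3.2, 2929.0, array([429., 238.]))
(657, -175, 25, 24, -1.8, 52.0, array([359., 194.]))
(660, -86, 24, 24, 0.2, 49.5, array([329., 193.]))
(666, 4, 24, 21, -0.3, 47.0, array([299., 191.]))
dark
(433, -76, 287, 91, -89.9, 1517.0, array([319., 271.]))
(67, 775, 248, 133, 76.9, 3111.5, array([ 36., 396.]))
orange
```

View pics/crop.png

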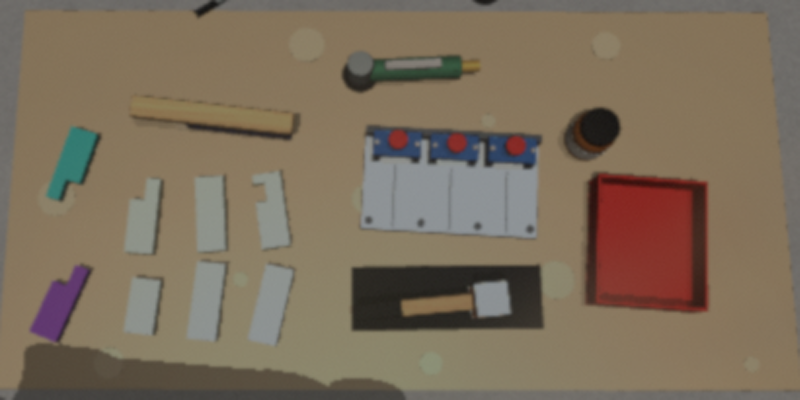

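The top view shows six blanks. The odd ones are chipped at (168,231), bitten at (234,227) and short at (168,277); the other three are sound. The mallet head is at (347,273), the pins are at (299,191), (329,193) and (359,194), and the bin is around (427,244).

Run:
```python
from h import *
st(); go(538,408,140,176)
```

```text
t 0.2 pos [144.1 607.9 222.1] toolx_deg 166.7 zax [-0.    -0.001 -1.   ] w 87.3 f [-0.3 -0.1 -0.2] g 0.0 q [-1.36  0.33 -0.06  1.46  0.02  1.35 -0.09]
shift/200 [-2.147 -0.518  0.411] turn/90 -0.104 (shift first)
```

```bash
python3 -m crank '-.18 -.043 0 -.02 1;-.18 -.043 0 -.02 1;-.18 -.043 0 -.02 1;-.18 -.043 0 -.02 1;-.18 -.043 0 -.024 1;-.18 -.043 0 0 1;-.18 -.043 0 0 1;-.18 -.043 0 0 1;-.18 -.043 0 0 1;-.18 -.043 0 0 1' 30
python3 - <<'E'
from h import *
st(); go(538,408,140,176)
c,s=grab('top'); m=hsv(c,(25,5,110),(130,45,255)); [print(r) for r in rects(c,s,m,.02) if 150<r[1]<450 and 250<r[0]<650]
E
```

```text
time: 1.2
ee_pos: [0.492, 0.4794, 0.2224]
eef_rot: [0.035, 0.999, -0.0, -0.0]
ft_force: [0.5, 0.6, -0.5]
width: 0.0871
grip_force: 0.0
t 1.2 pos [492.  479.4 222.4] toolx_deg 176.0 zax [-0. -0. -1.] w 87.1 f [ 0.5  0.6 -0.5] g 0.0 q [-0.9   0.47  0.09  1.28 -0.04  1.4   0.69]
shift/200 [-0.254 -0.34   0.412] turn/90 0.0 (shift first)
(568, 202, 120, 47, 9.1, 425.5, array([234., 226.]))
(400, 204, 83, 49, -10.4, 238.5, array([232., 281.]))
(612, 290, 45, 25, 48.9, 67.0, array([205., 214.]))
(424, 300, 120, 47, -6.3, 518.0, array([200., 275.]))
(417, 399, 85, 45, -6.2, 373.5, array([168., 277.]))
(525, 408, 49, 44, 0.1, 153.5, array([165., 241.]))
```

```bash
python3 -m crank '-.125 -.17 0.1 0 1;-.125 -.17 .1 0 1;0 0 0.1 0 1;0 0 0 0 1'
python3 - <<'E'
from h import *
st(); c,s=grab('wrist'); cv2.imwrite('pics/w1.png',c['img'])
for uv in [(280,100),(280,206),(280,300)]: print(uv,ray(c,uv,.02,s)*1000, cv2.cvtColor(c['img'],cv2.COLOR_BGR2HSV)[uv[1],uv[0]])
E
```

```text
time: 1.65
ee_pos: [0.5354, 0.4064, 0.1594]
eef_rot: [0.036, 0.999, -0.002, -0.002]
ft_force: [-1.3, 1.1, 0.0]
width: 0.0872
grip_force: 0.0
t 1.6 pos [535.4 406.4 159.4] toolx_deg 175.9 zax [-0.004 -0.003 -1.   ] w 87.2 f [-1.3  1.1  0. ] g 0.0 q [-0.8   0.47  0.11  1.41 -0.05  1.27  0.82]
(280, 100) [[438.81845401 413.6532717 ]] [ 47  22 207]
(280, 206) [[546.34687499 405.93724006]] [ 48  40 199]
(280, 300) [[663.27918102 397.54272611]] [120   8  67]
```

View pics/w1.png

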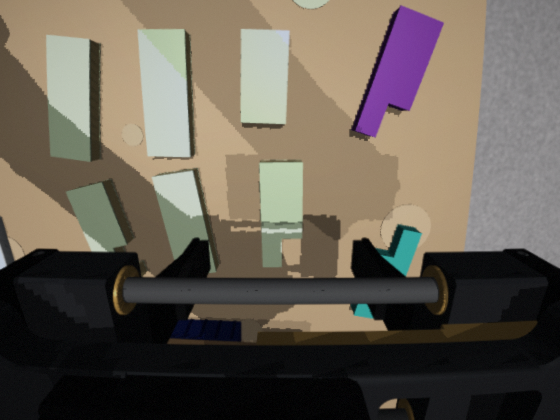

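```bash
python3 -m crank '0 0 .19 0 1;0 0 .19 0 1;0 0 .19 0 1;0 0 .19 0 1;0 0 .02 0 1;0 0 0 0 -.2;0 0 0 0 -1;0 0 0 0 -1;0 0 0 0 -1' 25; python3 -m crank '0 0 -.2 0 -1;0 0 -.2 0 -1;0 0 -.2 0 -1;0 0 0 0 -1' 25;  python3 - <<'E'
from h import *
st(); go(515,-340,None,176)
E
```

```text
time: 2.6
ee_pos: [0.5367, 0.4095, 0.0085]
eef_rot: [0.035, 0.999, 0.001, 0.001]
ft_force: [0.4, -0.4, 0.1]
width: 0.063
grip_force: 0.0
time: 3.0
ee_pos: [0.5388, 0.4109, 0.1344]
eef_rot: [0.035, 0.999, 0.004, 0.004]
ft_force: [0.1, 1.2, -0.2]
width: 0.0311
grip_force: 0.0
t 3.0 pos [538.8 410.9 134.4] toolx_deg 176.0 zax [ 0.008  0.008 -1.   ] w 31.1 f [ 0.1  1.2 -0.2] g 0.0 q [-0.8   0.49  0.11  1.43 -0.06  1.21  0.82]
shift/200 [-0.143 -3.753 -0.029] turn/90 0.0 (shift first)
```

```bash
python3 -m crank '0 0 0 0 1;0 0 0 0 1;0 0 0 0 1;0 0 0 0 1;0 0 0 0 1;0 0 0 0 1;0 0 0 0 1' 25
python3 - <<'E'
from h import *
st(); c,s=grab('wrist'); m=hsv(c,(35,15,60),(75,120,255)); [print(r) for r in rects(c,s,m,.02,300)]
E
```

```text
time: 3.7
ee_pos: [0.5358, 0.4087, 0.1264]
eef_rot: [0.035, 0.999, -0.0, -0.0]
ft_force: [-0.5, 0.1, 0.1]
width: 0.0792
grip_force: 0.0
t 3.7 pos [535.8 408.7 126.4] toolx_deg 176.0 zax [-0. -0. -1.] w 79.2 f [-0.5  0.1  0.1] g 0.0 q [-0.8   0.5   0.11  1.44 -0.06  1.21  0.82]
(543, 200, 68, 46, 9.2, 2428.5, array([ 73., 222.]))
(420, 201, 119, 46, -12.6, 6096.5, array([41., 94.]))
(433, 287, 101, 20, -4.5, 802.5, array([128.,  96.]))
(553, 299, 103, 46, 4.0, 3742.0, array([165., 219.]))
(394, 305, 56, 45, -5.9, 1666.0, array([149.,  42.]))
(417, 400, 85, 44, -6.1, 4050.0, array([255.,  69.]))
(556, 406, 115, 45, -2.9, 4378.5, array([276., 219.]))
```

```bash
python3 -m crank '0 0 .2 0 .6;0 0 .2 0 .6;0 0 .2 0 .6;0 0 0 0 -1;0 0 0 0 -1;0 0 0 0 -1;0 0 0 0 -1;0 0 0 0 -1;0 0 0 0 -1;0 0 0 0 -1' 25; python3 -m crank '0 0 -.2 0 -1;0 0 -.2 0 -1;0 0 -.2 0 -1;0 0 -.1 0 -1;0 0 0 0 -1' 25;  python3 - <<'E'
from h import *
st(); go(515,-340,None,176)
E
```

```text
time: 4.75
ee_pos: [0.5362, 0.4089, 0.0075]
eef_rot: [0.035, 0.999, 0.0, 0.0]
ft_force: [-1.5, -1.8, 6.6]
width: 0.0448
grip_force: 25.0
time: 5.25
ee_pos: [0.5373, 0.4099, 0.1507]
eef_rot: [0.035, 0.999, 0.002, 0.002]
ft_force: [0.4, 0.2, -0.8]
width: 0.0448
grip_force: 25.0
t 5.2 pos [537.3 409.9 150.7] toolx_deg 176.0 zax [ 0.005  0.004 -1.   ] w 44.8 f [ 0.4  0.2 -0.8] g 25.0 q [-0.8   0.48  0.11  1.42 -0.06  1.24  0.82]
shift/200 [-0.149 -3.748 -0.017] turn/90 0.0 (shift first)
```

```bash
python3 -m crank '0 -.15 0 0 -1;0 -.18 0 0 -1;0 -.18 0 0 -1;0 -.18 0 0 -1;0 -.18 0 0 -1;0 -.18 0 0 -1;0 -.18 0 0 -1;0 -.18 0 0 -1;0 -.18 0 0 -1;0 -.18 0 0 -1' 25;python3 -m crank '0 -.18 0 0 -1;0 -.18 0 0 -1;0 -.18 0 0 -1;0 -.18 0 0 -1;0 -.18 0 0 -1;0 -.18 0 0 -1;0 -.18 0 0 -1;0 -.18 0 0 -1;0 -.18 0 0 -1;0 0 0 0 -1' 25;  python3 - <<'E'
from h import *
st(); go(500,-340,85,176)
E
```

```text
time: 6.25
ee_pos: [0.5103, 0.0541, 0.1454]
eef_rot: [0.035, 0.999, -0.0, -0.001]
ft_force: [0.9, 0.3, -1.0]
width: 0.0446
grip_force: 25.0
time: 7.25
ee_pos: [0.4865, -0.2729, 0.1456]
eef_rot: [0.038, 0.999, -0.001, -0.001]
ft_force: [-0.6, 0.2, -0.5]
width: 0.0449
grip_force: 25.0
t 7.2 pos [ 486.5 -272.9  145.6] toolx_deg 175.6 zax [-0.002 -0.002 -1.   ] w 44.9 f [-0.6  0.2 -0.5] g 25.0 q [-0.02  0.26  0.53  1.77 -0.14  1.16  2.04]
shift/200 [-0.094 -0.329  0.303] turn/90 -0.004 (shift first)
```

```bash
python3 -m crank '-.04 -.17 0 0 -1;-.03 -.16 .1 0 -1;0 0 .1 0 -1;0 0 .14 0 -1;0 0 0 0 -1;0 0 0 0 .6;0 0 0 0 .6;0 0 0 0 .6;0 0 0 0 .6;0 0 -.2 0 .6' 25;python3 -m crank '0 0 -.2 0 .6;0 0 0 0 .6' 25;  python3 - <<'E'
from h import *
st(); go(416,400,None,174)
c,s=grab('top'); cv2.imwrite('pics/t2.png',cv2.resize(c['img'][120:325,95:505],None,fx=1.95,fy=1.95,interpolation=2))
E
```

```text
time: 8.25
ee_pos: [0.4961, -0.3325, 0.1151]
eef_rot: [0.034, 0.999, 0.002, -0.003]
ft_force: [1.1, 0.6, -0.5]
width: 0.0683
grip_force: 0.0
time: 8.45
ee_pos: [0.5006, -0.3364, 0.1646]
eef_rot: [0.035, 0.999, -0.002, 0.004]
ft_force: [0.3, -0.4, -0.7]
width: 0.0695
grip_force: 0.0
t 8.4 pos [ 500.6 -336.4  164.6] toolx_deg 176.0 zax [ 0.008 -0.004 -1.   ] w 69.5 f [ 0.3 -0.4 -0.7] g 0.0 q [ 0.07  0.34  0.55  1.63 -0.19  1.21  2.16]
shift/200 [ 0.679  3.643 -0.018] turn/90 0.022 (shift first)
```

View pics/t2.png

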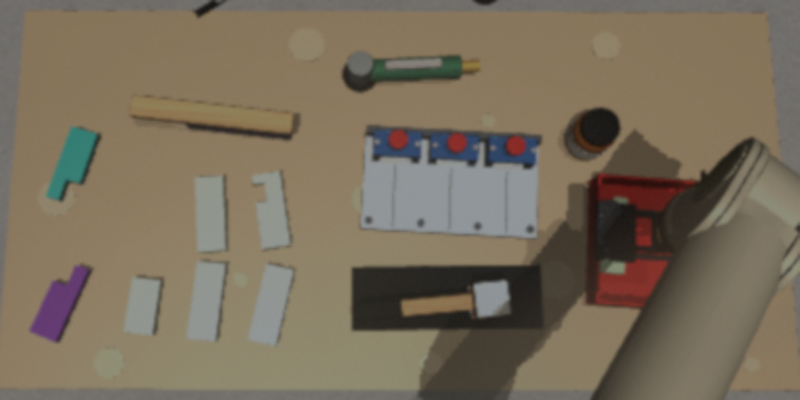

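The chipped blank is lying in the bin, around (610,262). Next is the short one.

```bash
python3 -m crank '0 .15 0 0 .8;0 .18 0 0 .8;0 .18 0 0 .8;0 .18 0 0 .8;0 .18 0 0 .8;0 .18 0 0 .8;0 .18 0 0 .8;0 .18 0 0 .8;0 .18 0 0 .8;0 .18 0 0 .8' 25;python3 -m crank '.06 .18 0 0 .8;.06 .18 0 0 .8;.06 .18 0 0 .8;.06 .18 0 0 .8;.06 .18 0 0 .8;.06 .18 0 0 .8;.06 .18 0 0 .8;.06 .18 0 0 .8;.06 .18 0 .02 .8;0 0 0 0 .8' 25;  python3 - <<'E'
from h import *
c,s=grab('wrist'); m=hsv(c,(35,15,60),(75,120,255)); [print(r) for r in rects(c,s,m,.02,300)]
c,s=grab('top'); m=hsv(c,(25,5,110),(130,45,255)); [print(r) for r in rects(c,s,m,.02) if 150<r[1]<450 and 250<r[0]<650]
st(); go(416,400,6,174)
E
```

```text
time: 9.5
ee_pos: [0.5223, 0.0202, 0.158]
eef_rot: [0.035, 0.999, 0.0, -0.0]
ft_force: [0.1, -0.1, 0.0]
width: 0.0783
grip_force: 0.0
time: 10.5
ee_pos: [0.4341, 0.3548, 0.1576]
eef_rot: [0.047, 0.999, 0.001, -0.001]
ft_force: [-0.2, -0.2, 0.6]
width: 0.0788
grip_force: 0.0
(419, 201, 120, 45, -13.0, 4303.0, array([135., 193.]))
(512, 298, 46, 27, 84.9, 686.0, array([236., 268.]))
(424, 301, 119, 45, -5.8, 3223.0, array([232., 189.]))
(589, 301, 62, 45, 4.2, 1065.5, array([245., 320.]))
(416, 399, 85, 46, -6.2, 3429.0, array([320., 174.]))
(322, 435, 37, 15, -43.4, 368.5, array([352.,  77.]))
(577, 202, 103, 43, 9.3, 272.0, array([235., 222.]))
(396, 203, 76, 47, -14.1, 317.5, array([231., 284.]))
(412, 301, 94, 44, -5.7, 265.0, array([201., 280.]))
t 10.6 pos [436.8 349.7 157.7] toolx_deg 174.3 zax [-0.001 -0.001 -1.   ] w 78.4 f [-0.7 -1.4  0.1] g 0.0 q [-0.82  0.23  0.08  1.73 -0.02  1.18  0.73]
shift/200 [0.128 0.241 0.758] turn/90 0.004 (shift first)
```

```bash
python3 -m crank '.06 .12 0 0 .8;.068 .12 0 0 .8;0 0 0 0 .8;0 0 .15 0 .7;0 0 .2 0 .7;0 0 .2 0 .7;0 0 .2 0 .7;0 0 0 0 -1;0 0 0 0 -1;0 0 0 0 -1' 25; python3 -m crank '0 0 0 0 -1;0 0 0 0 -1;0 0 0 0 -1;0 0 0 0 -1;0 0 -.2 0 -1;0 0 -.2 0 -1;0 0 -.2 0 -1;0 0 -.1 0 -1;-.02 -.18 0 0 -1;-.02 -.18 0 0 -1' 25;  python3 - <<'E'
from h import *
st(); go(510,-428,None,176)
E
```

```text
time: 11.6
ee_pos: [0.4183, 0.4001, 0.0108]
eef_rot: [0.051, 0.999, 0.001, 0.001]
ft_force: [-0.3, 0.4, 0.8]
width: 0.0576
grip_force: 0.0
time: 12.6
ee_pos: [0.4176, 0.3274, 0.1499]
eef_rot: [0.049, 0.999, 0.001, 0.001]
ft_force: [0.6, -1.1, -0.7]
width: 0.0443
grip_force: 25.0
t 12.6 pos [417.6 327.4 149.9] toolx_deg 174.3 zax [ 0.002  0.002 -1.   ] w 44.3 f [ 0.6 -1.1 -0.7] g 25.0 q [-0.82  0.18  0.08  1.81 -0.02  1.15  0.73]
shift/200 [-0.832 -3.713 -0.006] turn/90 -0.018 (shift first)
```

```bash
python3 -m crank '-.06 -.18 0 0 -1;-.06 -.18 0 0 -1;-.06 -.18 0 0 -1;-.06 -.18 0 0 -1;-.06 -.18 0 0 -1;-.06 -.18 0 0 -1;-.06 -.18 0 0 -1;-.06 -.18 0 0 -1;-.06 -.18 0 0 -1;-.06 -.18 0 0 -1' 25;python3 -m crank '-.04 -.18 0 0 -1;-.04 -.18 0 0 -1;-.04 -.18 0 0 -1;-.02 -.18 0 0 -1;-.02 -.18 0 0 -1;-.02 -.18 0 0 -1;0 -.18 0 0 -1;0 -.18 0 0 -1;0 -.18 0 -.02 -1;0 0 0 0 -1' 25;  python3 - <<'E'
from h import *
st(); go(512,-422,78,176)
E
```

```text
time: 13.6
ee_pos: [0.501, -0.0444, 0.1493]
eef_rot: [0.05, 0.999, 0.0, 0.001]
ft_force: [0.5, -0.2, -0.0]
width: 0.0445
grip_force: 25.0
time: 14.6
ee_pos: [0.5014, -0.3745, 0.1492]
eef_rot: [0.037, 0.999, -0.002, -0.0]
ft_force: [-0.4, 0.1, 0.2]
width: 0.045
grip_force: 25.0
t 14.6 pos [ 501.4 -374.5  149.2] toolx_deg 175.7 zax [-0.    -0.003 -1.   ] w 45.0 f [-0.4  0.1  0.2] g 25.0 q [ 0.12  0.42  0.59  1.58 -0.24  1.21  2.24]
shift/200 [-0.071 -0.232  0.357] turn/90 -0.003 (shift first)
```

```bash
python3 -m crank '-.04 -.12 0 0 -1;-.04 -.11 .1 0 -1;0 0 .12 0 -1;0 0 .14 0 -1;0 0 0 0 -1;0 0 0 0 .6;0 0 0 0 .6;0 0 0 0 .6;0 0 0 0 .6;0 0 -.2 0 .6' 25;python3 -m crank '0 0 -.2 0 .6;0 .16 0 0 .8;0 .18 0 0 .8;0 .18 0 0 .8;0 .18 0 0 .8;0 .18 0 0 .8;0 .18 0 0 .8;0 .18 0 0 .8;0 .18 0 0 .8;0 .18 0 0 .8' 25;  python3 -m crank '0 .18 0 0 .8;0 .18 0 0 .8;0 .18 0 0 .8;0 .18 0 0 .8;0 .18 0 0 .8;0 .18 0 -.04 .8;0 .16 0 -.04 .8;0 0 0 -.04 .8;0 0 0 -.03 .8;0 0 0 0 .8' 25
python3 - <<'E'
from h import *
c,s=grab('wrist'); m=hsv(c,(35,15,60),(75,120,255)); [print(r) for r in rects(c,s,m,.02,300)]
c,s=grab('top'); m=hsv(c,(25,5,110),(130,45,255)); [print(r) for r in rects(c,s,m,.02) if 150<r[1]<450 and 250<r[0]<650]
m=hsv(c,(30,8,70),(110,60,255)); print('bin',[r for r in rects(c,s,m,.02,40) if -480<r[1]<-290 and 400<r[0]<630])
st(); go(555,200,7,189)
E
```

```text
time: 15.6
ee_pos: [0.5148, -0.4137, 0.1126]
eef_rot: [0.035, 0.999, 0.002, -0.003]
ft_force: [-0.3, -0.1, 0.1]
width: 0.0682
grip_force: 0.0
time: 16.6
ee_pos: [0.539, -0.0953, 0.1573]
eef_rot: [0.035, 0.999, 0.0, 0.001]
ft_force: [0.7, -0.2, -0.9]
width: 0.0782
grip_force: 0.0
time: 17.6
ee_pos: [0.5542, 0.1511, 0.1568]
eef_rot: [-0.084, 0.996, 0.0, 0.0]
ft_force: [0.9, -0.0, 0.5]
width: 0.0781
grip_force: 0.0
(420, 199, 120, 45, -12.5, 3460.0, array([355.,  70.]))
(568, 202, 119, 46, 8.9, 3866.0, array([324., 215.]))
(562, 298, 119, 46, 4.2, 3702.0, array([410., 216.]))
(393, 220, 63, 27, 1.3, 102.5, array([227., 286.]))
(562, 298, 121, 44, 4.3, 428.5, array([201., 230.]))
(425, 300, 121, 46, -6.1, 539.0, array([200., 274.]))
bin [(517, -418, 77, 37, -3.6, 281.5, array([435., 244.])), (530, -338, 114, 33, -6.2, 296.5, array([410., 241.]))]
t 17.7 pos [554.2 150.7 156.7] toolx_deg -170.6 zax [ 0.  0. -1.] w 78.2 f [0.2 0.4 0.1] g 0.0 q [-0.6   0.27  0.3   1.7  -0.08  1.19  1.46]
shift/200 [-0.044  0.243  0.749] turn/90 0.005 (shift first)
```

```bash
python3 -m crank '-.02 .12 0 0 .7;-.02 .12 0 0 .7;0 0 0 0 .7;0 0 .15 0 .7;0 0 .2 0 .7;0 0 .2 0 .7;0 0 .2 0 .7;0 0 0 0 -1;0 0 0 0 -1;0 0 0 0 -1' 25; python3 -m crank '0 0 0 0 -1;0 0 0 0 -1;0 0 0 0 -1;0 0 0 0 -1;0 0 -.2 0 -1;0 0 -.2 0 -1;0 0 -.2 0 -1;0 0 -.1 .05 -1;0 0 0 .05 -1;0 0 0 .05 -1' 25;  python3 - <<'E'
from h import *
st(); go(500,-380,None,176)
E
```

```text
time: 18.7
ee_pos: [0.5547, 0.1994, 0.0079]
eef_rot: [-0.083, 0.997, 0.0, 0.001]
ft_force: [0.2, -0.0, -0.0]
width: 0.0576
grip_force: 0.0
time: 19.7
ee_pos: [0.5544, 0.1996, 0.1478]
eef_rot: [0.036, 0.999, 0.001, 0.001]
ft_force: [-1.7, -0.1, -1.3]
width: 0.0448
grip_force: 25.0
t 19.7 pos [554.4 199.6 147.8] toolx_deg 175.8 zax [ 0.002  0.001 -1.   ] w 44.8 f [-1.7 -0.1 -1.3] g 25.0 q [-0.68  0.31  0.31  1.67 -0.1   1.17  1.15]
shift/200 [ 0.061 -2.91  -0.004] turn/90 -0.002 (shift first)
```

```bash
python3 -m crank '0 -.18 0 0 -1;0 -.18 0 0 -1;0 -.18 0 0 -1;0 -.18 0 0 -1;0 -.18 0 0 -1;0 -.18 0 0 -1;0 -.18 0 0 -1;0 -.18 0 0 -1;0 -.18 0 0 -1;0 -.18 0 0 -1' 25;python3 -m crank '.01 -.18 0 0 -1;.01 -.18 0 0 -1;.02 -.18 0 0 -1;.02 -.18 0 0 -1;0 -.18 0 0 -1;0 -.16 0 0 -1;0 0 0 0 -1;0 0 0 0 -1' 25;  python3 - <<'E'
from h import *
st(); go(500,-380,88,176)
E
```

```text
time: 20.7
ee_pos: [0.5287, -0.161, 0.1469]
eef_rot: [0.035, 0.999, 0.0, 0.0]
ft_force: [0.1, -0.4, -0.6]
width: 0.0444
grip_force: 25.0
time: 21.5
ee_pos: [0.502, -0.3708, 0.1464]
eef_rot: [0.035, 0.999, 0.0, -0.0]
ft_force: [0.2, 0.5, -1.6]
width: 0.0445
grip_force: 25.0
t 21.5 pos [ 502.  -370.8  146.4] toolx_deg 175.9 zax [-0.  0. -1.] w 44.5 f [ 0.2  0.5 -1.6] g 25.0 q [ 0.1   0.43  0.61  1.59 -0.26  1.21  2.25]
shift/200 [ 0.006 -0.047  0.292] turn/90 -0.001 (shift first)
```

Release, then go to the sound blank at (562,298), angle 4°.

```bash
python3 -m crank '0 -.04 .1 0 -1;0 0 .12 0 -1;0 0 .1 0 -1;0 0 0 0 -1;0 0 0 0 .6;0 0 0 0 .6;0 0 0 0 .6;0 0 0 0 .6;0 0 -.2 0 .6;0 0 -.2 0 .6' 25;python3 -m crank '0 .18 0 0 .8;0 .18 0 0 .8;0 .18 0 0 .8;0 .18 0 0 .8;0 .18 0 0 .8;0 .18 0 0 .8;0 .18 0 0 .8;0 .18 0 0 .8;0 .18 0 0 .8;0 .18 0 0 .8' 25;  python3 -m crank '0 .18 0 0 .8;0 .18 0 0 .8;0 .18 0 0 .8;0 .18 0 0 .8;0 .18 0 0 .8;0 .18 0 -.04 .8;0 .16 0 -.04 .8;0 .1 0 -.01 .8;0 0 0 0 .8;0 0 0 0 .8' 25
python3 - <<'E'
from h import *
c,s=grab('wrist'); m=hsv(c,(35,15,60),(75,120,255)); [print(r) for r in rects(c,s,m,.02,300)]
c,s=grab('top'); cv2.imwrite('pics/t3.png',cv2.resize(c['img'][120:325,270:505],None,fx=2.5,fy=2.5,interpolation=2))
m=hsv(c,(30,8,70),(110,60,255)); print('bin',[r for r in rects(c,s,m,.02,40) if -480<r[1]<-290 and 400<r[0]<630])
m=hsv(c,(0,150,60),(6,255,255))|hsv(c,(174,150,60),(180,255,255)); print('red'); [print(r) for r in rects(c,s,m,.093,20)]
st(); go(535,296,7,184)
E
```

```text
time: 22.5
ee_pos: [0.5012, -0.3779, 0.1631]
eef_rot: [0.035, 0.999, 0.0, -0.001]
ft_force: [1.3, -0.5, 1.1]
width: 0.0693
grip_force: 0.0
time: 23.5
ee_pos: [0.527, -0.0178, 0.1631]
eef_rot: [0.035, 0.999, 0.0, 0.001]
ft_force: [0.1, 0.2, -0.6]
width: 0.0783
grip_force: 0.0
time: 24.5
ee_pos: [0.5411, 0.2472, 0.1626]
eef_rot: [-0.035, 0.999, -0.0, 0.0]
ft_force: [0.0, -0.1, -0.4]
width: 0.0785
grip_force: 0.0
(391, 219, 80, 33, 22.4, 1620.5, array([257.,  37.]))
(447, 298, 77, 45, -5.4, 2908.5, array([335., 105.]))
(562, 298, 119, 46, 4.1, 4117.5, array([325., 213.]))
bin [(523, -381, 122, 117, -3.9, 1021.0, array([421., 242.]))]
red
(511, -372, 196, 164, -3.2, 1354.0, array([430., 245.]))
(657, -175, 25, 24, -1.8, 52.0, array([359., 194.]))
(660, -86, 24, 24, 0.2, 49.5, array([329., 193.]))
(666, 4, 24, 23, -44.4, 48.0, array([299., 191.]))
t 24.6 pos [541.4 246.3 162.7] toolx_deg -176.1 zax [ 0.    -0.001 -1.   ] w 78.5 f [-0.  -0.6  0.1] g 0.0 q [-0.72  0.31  0.26  1.64 -0.08  1.21  1.2 ]
shift/200 [0.015 0.251 0.779] turn/90 -0.001 (shift first)
```

View pics/t3.png

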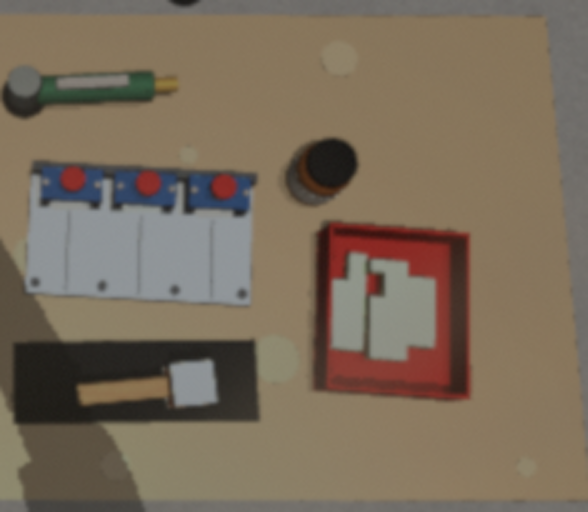

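All three odd blanks now lie in the bin, around (385,310) in the crop. Now the first sound blank.

```bash
python3 -m crank '.015 .12 0 0 .7;0 .13 0 0 .7;0 0 0 0 .7;0 0 .18 0 .7;0 0 .2 0 .7;0 0 .2 0 .7;0 0 .2 0 .7;0 0 0 0 -1;0 0 0 0 -1;0 0 0 0 -1' 30; python3 -m crank '0 0 0 0 -1;0 0 0 0 -1;0 0 0 0 -1;0 0 0 0 -1;0 0 -.2 0 -1;0 0 -.2 0 -1;0 0 -.2 0 -1;0 0 -.1 .04 -1;0 0 0 .04 -1;0 0 0 0 -1' 30;  python3 - <<'E'
from h import *
st(); go(530,10,None,177)
E
```

```text
time: 25.6
ee_pos: [0.5352, 0.2974, 0.0081]
eef_rot: [-0.035, 0.999, 0.0, 0.001]
ft_force: [-0.6, 0.3, 1.0]
width: 0.0574
grip_force: 0.0
time: 26.6
ee_pos: [0.5344, 0.2981, 0.1475]
eef_rot: [0.027, 1.0, 0.001, 0.001]
ft_force: [-1.4, 0.5, -1.8]
width: 0.0447
grip_force: 29.9
t 26.6 pos [534.4 298.1 147.5] toolx_deg 176.9 zax [ 0.001  0.001 -1.   ] w 44.7 f [-1.4  0.5 -1.8] g 29.9 q [-0.79  0.35  0.26  1.61 -0.1   1.19  1.  ]
shift/200 [-0.056 -1.44  -0.002] turn/90 -0.001 (shift first)
```

```bash
python3 -m crank '0 -.18 0 0 -1;0 -.18 0 0 -1;0 -.18 0 0 -1;0 -.18 0 0 -1;0 -.18 0 0 -1;0 -.18 0 0 -1;0 -.18 0 0 -1;-.05 -.18 0 0 -1;0 0 0 0 -1;0 0 0 0 -1' 30;  python3 - <<'E'
from h import *
st(); c,s=grab('wrist'); cv2.imwrite('pics/w4.png',c['img'])
E
```

```text
time: 27.6
ee_pos: [0.5285, 0.0092, 0.1461]
eef_rot: [0.027, 1.0, -0.0, -0.0]
ft_force: [0.4, 0.8, -0.8]
width: 0.0445
grip_force: 29.9
t 27.6 pos [528.5   9.2 146.1] toolx_deg 176.9 zax [-0.001  0.    -1.   ] w 44.5 f [ 0.4  0.8 -0.8] g 29.9 q [-0.48  0.18  0.42  1.83 -0.08  1.14  1.48]
```

View pics/w4.png

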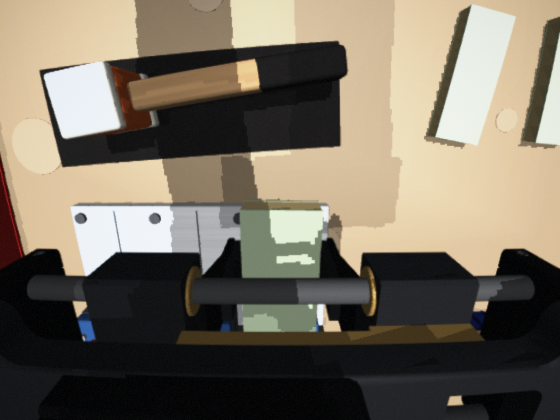

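Run:
```python
from h import *
s=read_state(); c={**cams.camera('wrist')}
g=cv2.cvtColor(c['img'],cv2.COLOR_BGR2GRAY)
print(g[215,60:130].tolist()); print(g[215,310:340].tolist()); print(g[195:215,180].tolist(), g[195:215,95].tolist())
P=ray(c,[(73,206),(328,207),(115,235),(197,235)],.015,s)*1000; print(P.round(1)); print((P[0]+P[1])/2)
c,s=grab('top'); m=hsv(c,(85,0,95),(125,40,255)); k=max([k for k in cv2.findContours(m[180:250,270:380],cv2.RETR_EXTERNAL,cv2.CHAIN_APPROX_NONE)[0]],key=cv2.contourArea); print(cv2.boundingRect(k))
```

```text
[202, 203, 202, 202, 204, 203, 203, 203, 203, 203, 210, 239, 238, 207, 131, 106, 101, 99, 102, 102, 100, 84, 51, 56, 127, 215, 241, 242, 242, 242, 242, 242, 243, 243, 242, 242, 242, 242, 242, 243, 243, 243, 242, 243, 242, 243, 242, 243, 242, 242, 243, 241, 208, 152, 231, 242, 243, 243, 243, 244, 243, 243, 243, 243, 243, 243, 243, 243, 243, 243]
[234, 235, 235, 234, 235, 235, 235, 235, 234, 235, 235, 235, 237, 239, 241, 240, 233, 211, 189, 187, 185, 161, 105, 95, 92, 94, 116, 142, 165, 184]
[125, 125, 125, 125, 124, 125, 124, 104, 85, 82, 94, 134, 166, 177, 179, 179, 179, 180, 181, 180] [205, 205, 204, 204, 204, 204, 191, 154, 118, 117, 148, 220, 240, 242, 242, 243, 243, 242, 243, 242]
[[ 525.7 -211.7]
 [ 541.    60.9]
 [ 561.1 -171.7]
 [ 565.3  -80.4]]
[533.34296472 -75.41665363]
(63, 18, 37, 44)
```

```bash
python3 - <<'E'
from h import *
st(); go(550.8,10,24,177)
E
python3 -m crank '-.056 0 0 0 -1;-.056 0 0 0 -1;0 0 .16 0 -1;0 0 .16 0 -1;0 0 .16 0 -1;0 0 .12 0 -1;0 0 0 0 -1;0 0 0 0 -1;0 0 0 0 -1' 30;  python3 - <<'E'
from h import *
st(); go(550.8,10,22,177)
E
```

```text
t 27.8 pos [528.5  11.2 146.2] toolx_deg 177.1 zax [-0.001  0.    -1.   ] w 45.0 f [ 0.  -0.  -1.2] g 29.9 q [-0.48  0.18  0.42  1.83 -0.08  1.14  1.48]
shift/200 [-0.112 -0.001  0.611] turn/90 0.001 (shift first)
time: 28.65
ee_pos: [0.5522, 0.0087, 0.0277]
eef_rot: [0.027, 1.0, 0.0, 0.001]
ft_force: [0.1, 1.1, -0.5]
width: 0.0445
grip_force: 30.0
t 28.6 pos [552.2   8.7  27.7] toolx_deg 176.9 zax [ 0.001  0.    -1.   ] w 44.5 f [ 0.1  1.1 -0.5] g 30.0 q [-0.43  0.38  0.4   1.88 -0.18  0.92  1.57]
shift/200 [0.007 0.006 0.029] turn/90 -0.001 (shift first)
```

```bash
for i in 1; do python3 -m crank '0 0 .012 0 -1;0 0 0 0 -1' 30; python3 -m crank '0 0 .01 0 -1;0 0 0 0 -1' 30; python3 -m crank '0 0 .005 0 -1;0 0 0 0 -1' 30; done | egrep 'pos|ft'
```

```text
ee_pos: [0.5515, 0.0088, 0.0247]
ft_force: [-0.6, 1.0, -0.8]
ee_pos: [0.5511, 0.0087, 0.0221]
ft_force: [-0.2, 0.2, -0.1]
ee_pos: [0.5513, 0.0086, 0.0215]
ft_force: [-1.8, 0.2, 4.6]
```

```bash
(python3 -m crank '0 .006 -.002 0 -1;-.03 0 0 0 -1;-.03 0 0 0 -1;-.03 0 0 0 -1;0 0 0 0 -1' 30; python3 -m crank '-.03 0 0 0 -1;-.03 0 0 0 -1;-.03 0 0 0 -1;0 0 0 0 -1' 30; python3 -m crank '-.03 0 0 0 -1;-.015 0 0 0 -1;0 0 0 0 -1;0 0 0 0 -1' 30) | egrep 'pos|ft'
```

```text
ee_pos: [0.5706, 0.0088, 0.0216]
ft_force: [2.2, 0.8, 2.1]
ee_pos: [0.5881, 0.0078, 0.0216]
ft_force: [1.1, 0.4, 1.9]
ee_pos: [0.5964, 0.0073, 0.0216]
ft_force: [0.1, -0.3, 2.4]
```

```bash
(python3 -m crank '-.01 0 0 0 -1;0 0 0 0 -1' 30; python3 -m crank '-.01 0 0 0 -1;0 0 0 0 -1' 30; python3 -m crank '-.01 0 0 0 -1;0 0 0 0 -1' 30;python3 -m crank '-.01 0 0 0 -1;0 0 0 0 -1' 30) | egrep 'pos|ft'
```

```text
ee_pos: [0.5978, 0.0072, 0.0216]
ft_force: [-2.6, -0.0, 6.2]
ee_pos: [0.5991, 0.0072, 0.0216]
ft_force: [-7.6, 0.5, 9.8]
ee_pos: [0.5991, 0.0072, 0.0215]
ft_force: [-18.9, 1.2, 19.0]
ee_pos: [0.5994, 0.0071, 0.0213]
ft_force: [-27.4, 0.7, 26.4]
```

```bash
python3 -m crank '.025 0 0 0 -1;0 0 0 0 -1;0 0 0 0 .7;0 0 0 0 .7;0 0 0 0 .7;0 0 0 0 .7;0 0 0 0 .7;0 0 -.2 0 .7;.05 0 -.2 0 .7;.05 0 -.2 0 .7' 30;  python3 - <<'E'
from h import *
st(); go(537,300-2,None,177)
c,s=grab('wrist'); cv2.imwrite('pics/w5.png',c['img'])
go(398,303,160,174)
E
```

```text
time: 32.35
ee_pos: [0.5788, 0.0081, 0.1427]
eef_rot: [0.027, 1.0, -0.0, -0.0]
ft_force: [1.3, 0.7, -0.2]
width: 0.0739
grip_force: 0.0
t 32.4 pos [578.8   8.1 142.7] toolx_deg 176.9 zax [-0. -0. -1.] w 73.9 f [ 1.3  0.7 -0.2] g 0.0 q [-0.45  0.3   0.43  1.71 -0.13  1.16  1.53]
shift/200 [ 0.287  1.436 -0.   ] turn/90 -0.001 (shift first)
shift/200 [ 0.993  1.423 -0.056] turn/90 0.032 (shift first)
```

View pics/w5.png

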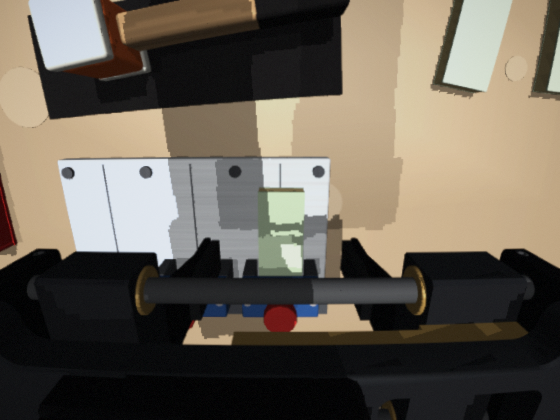

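The blank sits in bay 1 on its centre line, with its front end at (282,188) and the pin at (280,318). Next is the blank at (425,300).

```bash
python3 -m crank '.1 .14 -.02 0 .7;.1 .142 0 0 .7;.1 .142 0 0 .7;.1 .142 0 0 .7;.1 .142 0 0 .7;.1 .142 0 0 .7;.1 .142 0 0 .7;.1 .142 0 0 .7;.1 .142 0 0 .7;.093 .142 0 .032 .7' 30;python3 -m crank '0 0 0 0 .7;0 0 0 0 .7';  python3 - <<'E'
from h import *
c,s=grab('wrist'); m=hsv(c,(35,15,60),(75,120,255)); [print(r) for r in rects(c,s,m,.02,300)]
st(); go(398,303,7,174)
E
```

```text
time: 33.4
ee_pos: [0.3953, 0.3033, 0.1456]
eef_rot: [0.052, 0.999, 0.0, 0.0]
ft_force: [0.6, 0.1, -0.1]
width: 0.074
grip_force: 0.0
time: 33.6
ee_pos: [0.396, 0.3025, 0.1454]
eef_rot: [0.051, 0.999, -0.0, 0.0]
ft_force: [0.8, -0.9, -0.1]
width: 0.0738
grip_force: 0.0
(424, 200, 110, 45, -12.6, 2406.5, array([184., 219.]))
(425, 300, 119, 45, -5.7, 4492.5, array([280., 222.]))
t 33.6 pos [396.5 301.6 145.4] toolx_deg 174.1 zax [ 0. -0. -1.] w 73.9 f [0.5 0.3 0. ] g 0.0 q [-0.91  0.11  0.17  1.9  -0.02  1.13  0.74]
shift/200 [-0.007  0.008  0.692] turn/90 0.001 (shift first)
```

```bash
python3 -m crank '-.004 .005 .18 0 .7;0 0 .2 0 .7;0 0 .2 0 .7;0 0 .11 0 .7;0 0 0 0 -1;0 0 0 0 -1;0 0 0 0 -1;0 0 0 0 -1;0 0 0 0 -1;0 0 0 0 -1' 30; python3 -m crank '0 0 0 0 -1;0 0 -.2 0 -1;0 0 -.2 0 -1;0 0 -.2 0 -1;0 0 -.1 -.033 -1;0 0 0 0 -1;0 0 0 0 -1' 30;  python3 - <<'E'
from h import *
st(); go(546,-80,None,177)
E
```

```text
time: 34.65
ee_pos: [0.3978, 0.3035, 0.0088]
eef_rot: [0.052, 0.999, 0.001, 0.001]
ft_force: [-1.3, -0.8, 7.9]
width: 0.0448
grip_force: 30.0
time: 35.35
ee_pos: [0.3969, 0.3031, 0.1475]
eef_rot: [0.026, 1.0, 0.0, 0.0]
ft_force: [-0.6, 0.0, -0.7]
width: 0.0447
grip_force: 30.0
t 35.4 pos [396.9 303.1 147.5] toolx_deg 177.0 zax [ 0.     0.001 -1.   ] w 44.7 f [-0.6  0.  -0.7] g 30.0 q [-0.91  0.11  0.17  1.89 -0.02  1.14  0.79]
shift/200 [-8.460e-01 -1.873e+00 -1.000e-03] turn/90 -0.0 (shift first)
```

```bash
python3 -m crank '-.07 -.15 0 0 -1;-.07 -.15 0 0 -1;-.07 -.15 0 0 -1;-.07 -.15 0 0 -1;-.07 -.15 0 0 -1;-.07 -.15 0 0 -1;-.07 -.15 0 0 -1;-.07 -.15 0 0 -1;-.07 -.15 0 0 -1;-.07 -.15 0 0 -1' 30; python3 -m crank '-.07 -.15 0 0 -1;-.076 -.15 0 0 -1;0 -.073 0 0 -1;0 0 .16 0 -1;0 0 .16 0 -1;0 0 .16 0 -1;0 0 0 0 -1;0 0 0 0 -1' 30;  python3 - <<'E'
from h import *
st(); go(546,-80,24,177)
E
```

```text
time: 36.35
ee_pos: [0.5206, -0.0052, 0.1459]
eef_rot: [0.026, 1.0, -0.0, -0.001]
ft_force: [0.6, 0.3, -0.4]
width: 0.0448
grip_force: 30.0
time: 37.15
ee_pos: [0.5457, -0.0797, 0.0513]
eef_rot: [0.026, 1.0, -0.0, -0.001]
ft_force: [1.9, 0.7, 0.2]
width: 0.0452
grip_force: 30.0
t 37.1 pos [545.7 -79.7  51.3] toolx_deg 177.0 zax [-0.002 -0.    -1.   ] w 45.2 f [1.9 0.7 0.2] g 30.0 q [-0.36  0.36  0.5   1.86 -0.21  0.97  1.75]
shift/200 [-0.002 -0.001  0.136] turn/90 -0.0 (shift first)
```

```bash
(python3 -m crank '0 0 .12 0 -1;0 0 .01 0 -1;0 0 0 0 -1;0 0 0 0 -1' 30; python3 -m crank '0 0 .01 0 -1;0 0 0 0 -1;0 0 0 0 -1' 30;python3 -m crank '0 0 .005 0 -1;0 0 0 0 -1;0 0 0 0 -1' 30 ) | egrep 'pos|ft'
```

```text
ee_pos: [0.5473, -0.0799, 0.027]
ft_force: [-0.2, -0.6, -0.8]
ee_pos: [0.5467, -0.0798, 0.0239]
ft_force: [0.2, -0.3, 0.5]
ee_pos: [0.5467, -0.0798, 0.0238]
ft_force: [-5.9, 1.6, 13.8]
```

```bash
(python3 -m crank '0 0 -.004 0 -1;-.03 0 0 0 -1;-.03 0 0 0 -1;-.03 0 0 0 -1;0 0 0 0 -1' 30; python3 -m crank '-.03 0 0 0 -1;-.03 0 0 0 -1;-.03 0 0 0 -1;-.03 0 0 0 -1;0 0 0 0 -1' 30; python3 -m crank '-.015 0 0 0 -1;0 0 0 0 -1' 30; python3 -m crank '-.01 0 0 0 -1;0 0 0 0 -1' 30;  python3 -m crank '-.01 0 0 0 -1;0 0 0 0 -1' 30) | egrep 'pos|ft'
```

```text
ee_pos: [0.5646, -0.081, 0.0238]
ft_force: [-4.3, 0.4, 7.7]
ee_pos: [0.5887, -0.0823, 0.0238]
ft_force: [-2.0, -0.2, 7.6]
ee_pos: [0.5909, -0.0825, 0.0238]
ft_force: [-7.3, 0.1, 11.6]
ee_pos: [0.5928, -0.0825, 0.0238]
ft_force: [-7.8, 0.5, 11.1]
ee_pos: [0.5948, -0.0826, 0.0238]
ft_force: [-6.5, 0.0, 10.8]
```

```bash
(python3 -m crank '-.01 0 0 0 -1;0 0 0 0 -1' 30; python3 -m crank '-.01 0 0 0 -1;0 0 0 0 -1' 30;  python3 -m crank '-.01 0 0 0 -1;0 0 0 0 -1' 30) | egrep 'pos|ft'
```

```text
ee_pos: [0.5949, -0.0827, 0.0238]
ft_force: [-17.9, 0.6, 21.1]
ee_pos: [0.5953, -0.0828, 0.0236]
ft_force: [-24.4, 2.7, 27.3]
ee_pos: [0.596, -0.0828, 0.0231]
ft_force: [-29.8, 3.6, 27.2]
```

```bash
python3 -m crank '.025 0 0 0 -1;0 0 0 0 -1;0 0 0 0 .7;0 0 0 0 .7;0 0 0 0 .7;0 0 0 0 .7;0 0 0 0 .7;0 0 -.2 0 .7;.05 0 -.2 0 .7;.05 0 -.2 0 .7' 30;  python3 - <<'E'
from h import *
st(); go(394,206,150,167.4)
E
```

```text
time: 41.35
ee_pos: [0.576, -0.0816, 0.1445]
eef_rot: [0.026, 1.0, -0.0, -0.0]
ft_force: [0.8, 0.2, 0.5]
width: 0.0738
grip_force: 0.0
t 41.4 pos [576.  -81.6 144.5] toolx_deg 177.0 zax [-0. -0. -1.] w 73.8 f [0.8 0.2 0.5] g 0.0 q [-0.38  0.31  0.53  1.7  -0.17  1.17  1.72]
shift/200 [ 0.984  1.388 -0.027] turn/90 0.107 (shift first)
```

```bash
python3 -m crank '.1 .14 -.02 0 .7;.1 .14 0 0 .7;.1 .14 0 0 .7;.1 .14 0 0 .7;.1 .14 0 0 .7;.1 .14 0 0 .7;.1 .14 0 0 .7;.1 .14 0 0 .7;.1 .14 0 0 .7;.084 .128 0 0 .7' 30;python3 -m crank '0 0 0 .05 .7;0 0 0 .057 .7;0 0 0 0 .7';  python3 - <<'E'
from h import *
c,s=grab('wrist'); m=hsv(c,(35,15,60),(75,120,255)); [print(r) for r in rects(c,s,m,.02,300)]
st(); go(394,206,7,167.4)
E
```

```text
time: 42.35
ee_pos: [0.3934, 0.2074, 0.1475]
eef_rot: [0.026, 1.0, 0.0, 0.0]
ft_force: [0.8, -0.8, 0.4]
width: 0.0739
grip_force: 0.0
time: 42.65
ee_pos: [0.3943, 0.2062, 0.1474]
eef_rot: [0.11, 0.994, 0.0, 0.0]
ft_force: [0.1, 0.1, -1.0]
width: 0.0734
grip_force: 0.0
(419, 200, 119, 45, -12.4, 4407.0, array([279., 218.]))
t 42.7 pos [394.5 206.  147.4] toolx_deg 167.5 zax [ 0.  0. -1.] w 74.0 f [0.6 0.6 0.3] g 0.0 q [-0.83 -0.02  0.24  2.02  0.    1.13  0.77]
shift/200 [ 0.002 -0.001  0.702] turn/90 0.001 (shift first)
```

```bash
python3 -m crank '0 0 .19 0 .7;0 0 .2 0 .7;0 0 .2 0 .7;0 0 .11 0 .7;0 0 0 0 -1;0 0 0 0 -1;0 0 0 0 -1;0 0 0 0 -1;0 0 0 0 -1;0 0 0 0 -1' 30; python3 -m crank '0 0 0 0 -1;0 0 -.2 0 -1;0 0 -.2 0 -1;0 0 -.2 0 -1;0 0 -.1 -.05 -1;0 0 0 -.057 -1;0 0 0 0 -1' 30;  python3 - <<'E'
from h import *
st(); go(541.4,-169.8,None,177)
E
```

```text
time: 43.7
ee_pos: [0.3951, 0.2065, 0.0085]
eef_rot: [0.11, 0.994, 0.001, 0.001]
ft_force: [-1.1, -2.0, 7.7]
width: 0.0445
grip_force: 30.0
time: 44.4
ee_pos: [0.3947, 0.2063, 0.1483]
eef_rot: [0.025, 1.0, 0.001, 0.001]
ft_force: [0.6, -0.1, -1.0]
width: 0.0446
grip_force: 29.9
t 44.4 pos [394.7 206.3 148.3] toolx_deg 177.1 zax [ 0.001  0.002 -1.   ] w 44.6 f [ 0.6 -0.1 -1. ] g 29.9 q [-0.84 -0.02  0.25  2.02  0.    1.13  0.93]
shift/200 [-0.828 -1.841 -0.002] turn/90 0.001 (shift first)
```

```bash
python3 -m crank '-.07 -.15 0 0 -1;-.07 -.15 0 0 -1;-.07 -.15 0 0 -1;-.07 -.15 0 0 -1;-.07 -.15 0 0 -1;-.07 -.15 0 0 -1;-.07 -.15 0 0 -1;-.07 -.15 0 0 -1;-.07 -.15 0 0 -1;-.07 -.15 0 0 -1' 30; python3 -m crank '-.07 -.15 0 0 -1;-.058 -.15 0 0 -1;0 -.041 0 0 -1;0 0 .16 0 -1;0 0 .16 0 -1;0 0 .16 0 -1;0 0 0 0 -1;0 0 0 0 -1' 30;  python3 - <<'E'
from h import *
st(); go(541.4,-169.8,24,177)
E
```

```text
time: 45.4
ee_pos: [0.5185, -0.1021, 0.1469]
eef_rot: [0.027, 1.0, 0.0, -0.0]
ft_force: [0.7, -0.2, -1.0]
width: 0.0446
grip_force: 29.9
time: 46.2
ee_pos: [0.5402, -0.17, 0.0517]
eef_rot: [0.027, 1.0, 0.0, -0.001]
ft_force: [0.5, -0.4, 0.3]
width: 0.0448
grip_force: 29.9
t 46.2 pos [ 540.2 -170.    51.7] toolx_deg 177.0 zax [-0.001  0.    -1.   ] w 44.8 f [ 0.5 -0.4  0.3] g 29.9 q [-0.27  0.41  0.6   1.83 -0.28  0.99  1.96]
shift/200 [-0.006  0.001  0.138] turn/90 -0.001 (shift first)
```

```bash
(python3 -m crank '0 0 .12 0 -1;0 0 .01 0 -1;0 0 0 0 -1;0 0 0 0 -1' 30; python3 -m crank '0 0 .01 0 -1;0 0 0 0 -1;0 0 0 0 -1' 30;  python3 -m crank '-.03 0 0 0 -1;-.03 0 0 0 -1;-.03 0 0 0 -1;0 0 0 0 -1' 30; python3 -m crank '-.03 0 0 0 -1;-.03 0 0 0 -1;-.03 0 0 0 -1;-.03 0 0 0 -1;0 0 0 0 -1' 30; python3 -m crank '-.025 0 0 0 -1;0 0 0 0 -1' 30; python3 -m crank '-.01 0 0 0 -1;0 0 0 0 -1' 30;  python3 -m crank '-.01 0 0 0 -1;0 0 0 0 -1' 30) | egrep 'pos|ft'
```

```text
ee_pos: [0.5414, -0.1705, 0.0269]
ft_force: [0.5, 0.5, -0.3]
ee_pos: [0.5408, -0.1703, 0.0236]
ft_force: [-0.0, 0.5, -0.3]
ee_pos: [0.5598, -0.1713, 0.0236]
ft_force: [2.1, 0.4, 2.2]
ee_pos: [0.5832, -0.1728, 0.0236]
ft_force: [-1.2, 0.3, 3.9]
ee_pos: [0.5878, -0.173, 0.0236]
ft_force: [-2.7, 0.5, 5.9]
ee_pos: [0.5892, -0.1731, 0.0236]
ft_force: [-4.7, 0.8, 7.5]
ee_pos: [0.5912, -0.1733, 0.0236]
ft_force: [-4.6, 0.3, 7.5]
```

```bash
(python3 -m crank '-.01 0 0 0 -1;0 0 0 0 -1' 30; python3 -m crank '-.01 0 0 0 -1;0 0 0 0 -1' 30; python3 -m crank '-.01 0 0 0 -1;0 0 0 0 -1' 30) | egrep 'pos|ft'
python3 -m crank '.02 0 0 0 -1;0 0 0 0 -1;0 0 0 0 .7;0 0 0 0 .7;0 0 0 0 .7;0 0 0 0 .7;0 0 0 0 .7;0 0 -.2 0 .7;.05 0 -.2 0 .7;.05 0 -.2 0 .7' 30;python3 -m crank '.2 0 -.2 0 .7;.2 .1 -.2 0 .7;.1 .2 0 0 .7;0 .2 0 0 .7;0 .2 0 0 .7;0 .2 0 0 .7;0 0 0 0 .7;0 0 0 0 .7'  python3 - <<'E'
from h import *
st()
c,s=grab('wrist'); cv2.imwrite('pics/w6.png',c['img'])
E
```

```text
ee_pos: [0.5917, -0.1734, 0.0235]
ft_force: [-13.2, 2.1, 15.4]
ee_pos: [0.5918, -0.1734, 0.0235]
ft_force: [-22.1, 5.4, 23.0]
ee_pos: [0.5924, -0.1734, 0.0232]
ft_force: [-27.6, 5.4, 26.8]
time: 50.0
ee_pos: [0.5731, -0.1721, 0.1445]
eef_rot: [0.026, 1.0, -0.0, -0.0]
ft_force: [0.6, 1.1, 0.6]
width: 0.074
grip_force: 0.0invalid input: not JSON, or not a number
```

```bash
python3 -m crank '.15 0 -.2 0 .7;.15 .1 -.2 0 .7;.15 .2 -.1 0 .7;.15 .2 0 0 .7;0 0 0 0 .7;0 0 0 0 .7;0 0 0 0 .7' 30;  python3 - <<'E'
from h import *
st()
c,s=grab('wrist'); cv2.imwrite('pics/w6.png',c['img'])
E
```

```text
time: 50.7
ee_pos: [0.4633, -0.0712, 0.2391]
eef_rot: [0.027, 1.0, -0.0, 0.0]
ft_force: [0.5, 0.4, -0.7]
width: 0.074
grip_force: 0.0
t 50.7 pos [463.3 -71.2 239.1] toolx_deg 177.0 zax [ 0. -0. -1.] w 74.0 f [ 0.5  0.4 -0.7] g 0.0 q [-0.54 -0.06  0.58  1.86  0.03  1.34  1.55]
```

View pics/w6.png

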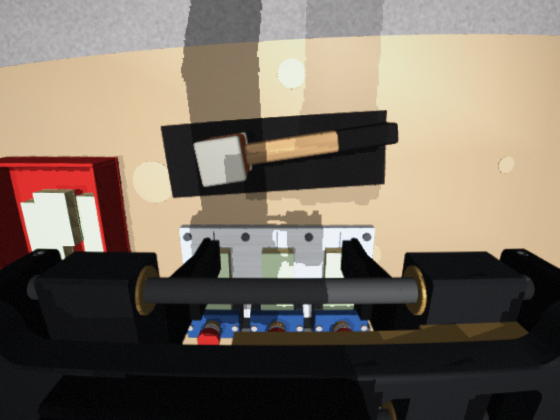

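Run:
```python
from h import *
c,s=grab('wrist')
g=hsv(c,(0,0,150),(180,60,255)); g[:130]=0; g[195:]=0; g[:,:185]=0; g[:,258:]=0
print('face',rects(c,s,g,.083,300))
m=hsv(c,(8,60,60),(22,255,255)); m[:125]=0; m[175:]=0; m[:,:250]=0; m[:,340:]=0
print('wood',rects(c,s,m,.058,300))
P=ray(c,[(250,155),(336,142),(397,132)],.058,s)*1000; print(P.round())
c,s=grab('top'); g=hsv(c,(85,0,110),(125,40,255)); g[:255]=0;g[290:]=0;g[:,:335]=0;g[:,362:]=0; print('top',rects(c,s,g,.083,50))
```

```text
face [(426, -134, 48, 48, 5.1, 1398.5, array([218., 158.]))]
wood [(418, -54, 107, 28, -82.2, 1864.5, array([292., 148.]))]
[[ 424. -103.]
 [ 414.   -4.]
 [ 406.   67.]]
top []
```

```bash
python3 - <<'E'
from h import *
st(); go(420.7,-79,120,95.5)
E
python3 -m crank '.1 -.02 .15 .09 .7;.1 -.02 .15 .09 .7;0 0 0 .09 .7;0 0 0 .09 .7;0 0 0 .09 .7;0 0 0 .09 .7;0 0 0 .09 .7;0 0 0 .09 .7;0 0 0 .09 .7;0 0 0 .09 .7' 60; python3 -m crank '0 0 .1 0.006 .7;0 0 0 0 .7;0 0 0 0 .7' 60;python3 - <<'E'
from h import *
st(); go(420.7,-79,27,95.5)
E
```

```text
t 50.9 pos [463.2 -71.4 238.7] toolx_deg 176.9 zax [-0.001 -0.001 -1.   ] w 73.8 f [-0.1 -0.5 -1.4] g 0.0 q [-0.54 -0.06  0.58  1.86  0.03  1.34  1.55]
shift/200 [ 0.21  -0.049  0.594] turn/90 0.904 (shift first)
time: 51.85
ee_pos: [0.4225, -0.0742, 0.1787]
eef_rot: [0.672, 0.741, -0.0, -0.0]
ft_force: [-0.2, -0.5, 0.1]
width: 0.074
grip_force: 0.0
time: 52.15
ee_pos: [0.4222, -0.074, 0.159]
eef_rot: [0.673, 0.74, -0.001, -0.0]
ft_force: [-0.9, -0.1, -0.1]
width: 0.0733
grip_force: 0.0
t 52.1 pos [422.2 -74.  159. ] toolx_deg 95.5 zax [-0.001 -0.    -1.   ] w 73.3 f [-0.9 -0.1 -0.1] g 0.0 q [-0.44 -0.09  0.49  2.05  0.05  1.17  0.13]
shift/200 [-0.024 -0.009  0.66 ] turn/90 -0.0 (shift first)
```

Run:
```python
from h import *
c,s=grab('wrist'); m=hsv(c,(8,60,60),(20,255,255)); [print(r) for r in rects(c,s,m,.058,1500)]
g=cv2.cvtColor(c['img'],cv2.COLOR_BGR2GRAY); cv2.imwrite('pics/w7.png',c['img'])
```

```text
(510, -198, 372, 54, 6.1, 8011.0, array([355., 329.]))
(419, -59, 116, 48, -84.5, 3434.5, array([278., 194.]))
(350, -56, 207, 77, -89.4, 13656.5, array([208., 174.]))
(515, 52, 294, 292, 34.8, 31104.5, array([355.,  75.]))
```

View pics/w7.png

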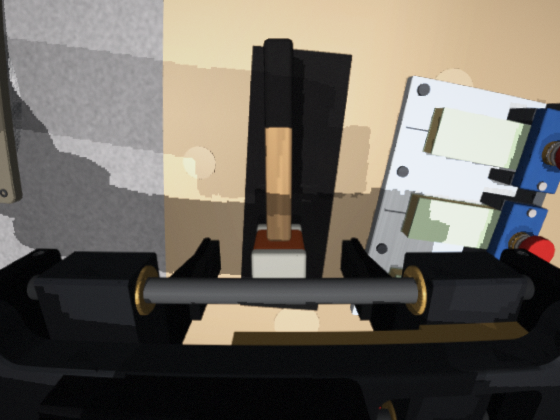

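The mallet handle is centred between the fingers (column 279) and aligned with them.

```bash
python3 -m crank '-.024 -.009 .15 0 .7;0 0 .2 0 .7;0 0 .2 0 .7;0 0 .11 0 .7;0 0 0 0 -1;0 0 0 0 -1;0 0 0 0 -1;0 0 0 0 -1;0 0 0 0 -1;0 0 0 0 -1' 60; python3 -m crank '0 0 0 0 -1;0 0 0 0 -1;0 0 0 0 -1;0 0 0 0 -1;0 0 0 0 -1' 60
python3 - <<'E'
from h import *
st()
E
python3 -m crank '0 0 -.15 0 -1;0 0 -.15 0 -1;0 0 -.15 0 -1;0 0 -.15 0 -1;0 0 0 0 -1;0 0 0 0 -1' 60
python3 - <<'E'
from h import *
st()
E
```

```text
time: 53.2
ee_pos: [0.4214, -0.0783, 0.0276]
eef_rot: [0.673, 0.74, 0.001, 0.0]
ft_force: [-0.3, -0.8, -0.3]
width: 0.0343
grip_force: 0.0
time: 53.7
ee_pos: [0.4211, -0.0783, 0.0271]
eef_rot: [0.673, 0.74, 0.0, -0.0]
ft_force: [-1.3, 1.3, 5.6]
width: 0.0235
grip_force: 60.0
t 53.7 pos [421.1 -78.3  27.1] toolx_deg 95.5 zax [ 0.  0. -1.] w 23.5 f [-1.3  1.3  5.6] g 60.0 q [-0.42  0.13  0.52  2.19 -0.09  0.84  0.26]
time: 54.3
ee_pos: [0.4207, -0.0783, 0.1464]
eef_rot: [0.673, 0.74, 0.0, -0.0]
ft_force: [-0.4, -0.9, -3.9]
width: 0.0231
grip_force: 60.0
t 54.3 pos [420.7 -78.3 146.4] toolx_deg 95.5 zax [-0.  0. -1.] w 23.1 f [-0.4 -0.9 -3.9] g 60.0 q [-0.45 -0.08  0.51  2.07  0.04  1.14  0.14]
```

```bash
python3 -m crank '0 0 -.15 -.05 -1;0 0 0 -.08 -1;0 0 0 -.085 -1;0 0 0 -.085 -1;0 0 0 -.085 -1;0 0 0 -.085 -1;0 0 0 -.085 -1;0 0 0 -.085 -1;0 0 0 -.085 -1;0 0 0 -.085 -1' 60; python3 -m crank '0 0 0 -.06 -1;0 0 0 -.03 -1;0 0 0 0 -1;0 0 0 0 -1;0 0 0 0 -1' 60
python3 - <<'E'
from h import *
st(); go(600.3,-172.9,150,177)
E
```

```text
time: 55.3
ee_pos: [0.4198, -0.0784, 0.1749]
eef_rot: [0.099, 0.995, -0.001, -0.002]
ft_force: [0.0, -0.2, -2.6]
width: 0.0238
grip_force: 60.0
time: 55.8
ee_pos: [0.4206, -0.0784, 0.1763]
eef_rot: [0.031, 1.0, -0.0, -0.001]
ft_force: [-0.1, 0.2, -3.4]
width: 0.0235
grip_force: 60.0
t 55.8 pos [420.6 -78.4 176.3] toolx_deg 176.4 zax [-0.001 -0.    -1.   ] w 23.5 f [-0.1  0.2 -3.4] g 60.0 q [-0.55 -0.13  0.6   2.04  0.08  1.21  1.52]
shift/200 [-0.926 -0.415  0.131] turn/90 -0.007 (shift first)
```

```bash
python3 -m crank '-.08 -.04 0 -.007 -1;-.1 -.045 0 0 -1;-.1 -.045 0 0 -1;-.1 -.045 0 0 -1;-.1 -.045 0 0 -1;-.1 -.045 0 0 -1;-.1 -.045 0 0 -1;-.1 -.045 0 0 -1;-.08 -.04 0 0 -1;-.066 -.02 0 0 -1' 60; python3 -m crank '0 0 .07 0 -1;0 0 .06 0 -1;0 0 0 0 -1;0 0 0 0 -1;0 0 0 0 -1' 60
python3 - <<'E'
from h import *
st(); go(600.3,-172.9,150,177)
c,s=grab('side'); cv2.imwrite('pics/s8.png',cv2.resize(c['img'][110:260,180:400],None,fx=3.5,fy=3.5,interpolation=2))
E
```

```text
time: 56.8
ee_pos: [0.6023, -0.1715, 0.1761]
eef_rot: [0.026, 1.0, -0.0, -0.001]
ft_force: [-0.7, 0.8, -4.2]
width: 0.0234
grip_force: 60.0
time: 57.3
ee_pos: [0.6017, -0.1706, 0.1515]
eef_rot: [0.025, 1.0, 0.0, 0.0]
ft_force: [0.3, -1.2, -4.6]
width: 0.0233
grip_force: 60.0
t 57.3 pos [ 601.7 -170.6  151.5] toolx_deg 177.1 zax [ 0.001  0.    -1.   ] w 23.3 f [ 0.3 -1.2 -4.6] g 60.0 q [-0.32  0.44  0.69  1.58 -0.29  1.22  1.94]
shift/200 [ 0.006 -0.012  0.007] turn/90 0.001 (shift first)
```

View pics/s8.png

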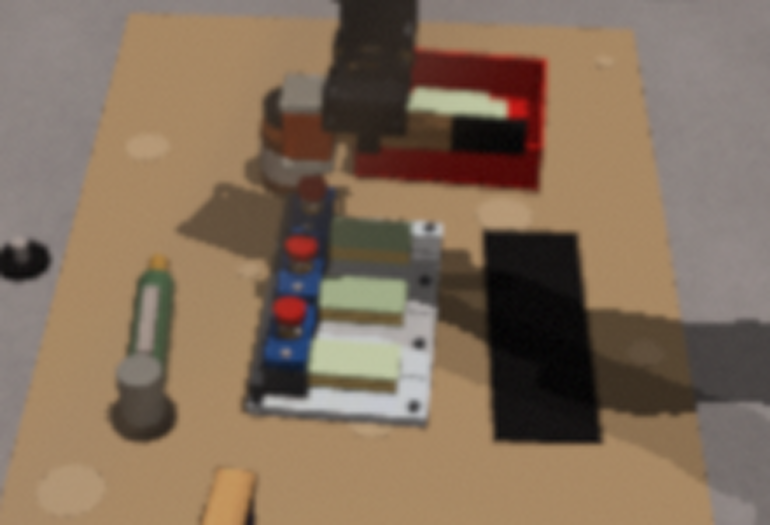

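The mallet is level in the grip, with its head above pin 3 at about (310,150). All three blanks are seated.

```bash
(python3 -m crank '0 -.008 .1 0 -1;0 0 .05 0 -1;0 0 0 0 -1' 60; python3 -m crank '0 0 .03 0 -1;0 0 0 0 -1' 60; python3 -m crank '0 0 .03 0 -1;0 0 0 0 -1' 60;python3 -m crank '0 0 .02 0 -1;0 0 0 0 -1' 60) | egrep 'pos|ft'
```

```text
ee_pos: [0.6007, -0.1719, 0.1197]
ft_force: [-0.5, -0.8, -3.9]
ee_pos: [0.6022, -0.1725, 0.1154]
ft_force: [0.7, -0.1, -2.6]
ee_pos: [0.6023, -0.1725, 0.1092]
ft_force: [1.8, -0.7, -0.7]
ee_pos: [0.6022, -0.1726, 0.1051]
ft_force: [1.8, -1.4, -0.6]
```

```bash
(python3 -m crank '0 0 .015 0 -1;0 0 0 0 -1' 60; python3 -m crank '0 0 .015 0 -1;0 0 0 0 -1' 60;python3 -m crank '0 0 .015 0 -1;0 0 0 0 -1' 60;python3 -m crank '0 0 .015 0 -1;0 0 0 0 -1' 60;) | egrep 'pos|ft'
python3 - <<'E'
from h import *
c,s=grab('side'); cv2.imwrite('pics/s9.png',cv2.resize(c['img'][110:260,180:400],None,fx=3.5,fy=3.5,interpolation=2))
E
```

```text
ee_pos: [0.6021, -0.1726, 0.1029]
ft_force: [-1.3, 1.0, 7.9]
ee_pos: [0.6011, -0.1728, 0.1007]
ft_force: [-11.5, 3.7, 19.6]
ee_pos: [0.6001, -0.1727, 0.0976]
ft_force: [-16.0, 4.1, 23.9]
ee_pos: [0.5994, -0.1727, 0.0943]
ft_force: [-18.3, 3.6, 25.6]
```

View pics/s9.png

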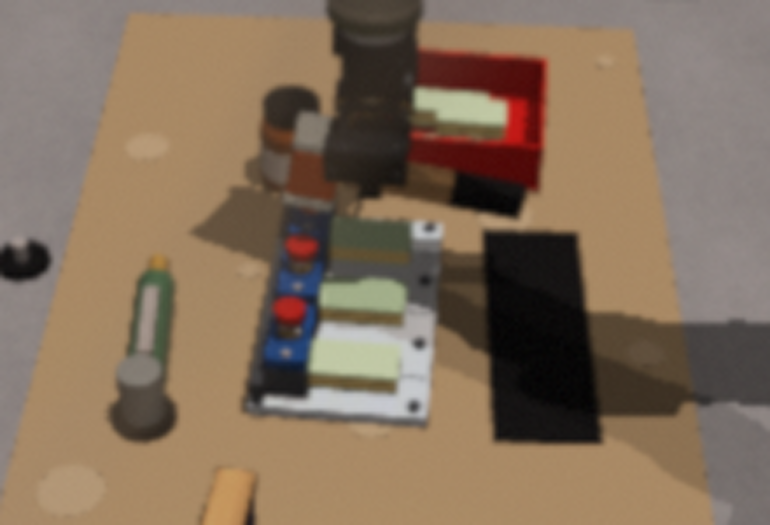

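```bash
python3 -m crank '0 0 -.05 0 -1;0 0 -.2 0 -1;0 0 -.2 0 -1;0.1 0 0 0 -1;.15 0 0 0 -1;.15 .05 0 0 -1;.15 .1 0 0 -1;.15 .1 0 0 -1;.1 .1 0 0 -1;.1 .1 0 0 -1' 60;  python3 -m crank '0 0 0 0 -1;0 0 0 0 -1;0 0 0 0 -1' 60;python3 - <<'E'
from h import *
st(); go(421,-78,None,95.5)
from scipy.spatial.transform import Rotation
o=[]
for n in ('top','side'):
    c,s=grab(n); m=hsv(c,(0,140,50),(7,255,255))|hsv(c,(173,140,50),(180,255,255))
    print(n); [print(r) for r in rects(c,s,m,.093,15) if r[1]>-230 and 600<r[0]<720]; print(' at .079');[print(r) for r in rects(c,s,m,.079,15) if r[1]>-230 and 600<r[0]<720]
E
```

```text
time: 60.1
ee_pos: [0.4248, -0.0726, 0.1825]
eef_rot: [0.025, 1.0, 0.0, -0.0]
ft_force: [-0.1, 0.7, -4.1]
width: 0.0233
grip_force: 60.0
time: 60.4
ee_pos: [0.4266, -0.074, 0.1829]
eef_rot: [0.026, 1.0, -0.0, -0.0]
ft_force: [0.1, 0.3, -2.8]
width: 0.0237
grip_force: 60.0
t 60.4 pos [426.6 -74.  182.9] toolx_deg 177.1 zax [-0. -0. -1.] w 23.7 f [ 0.1  0.3 -2.8] g 60.0 q [-0.6  -0.12  0.63  2.02  0.08  1.22  1.52]
shift/200 [ 0.027 -0.022  0.   ] turn/90 0.906 (shift first)
top
(654, -172, 25, 24, -1.8, 52.5, array([358., 195.]))
(660, -86, 25, 24, -1.0, 53.0, array([329., 193.]))
(666, 3, 24, 24, 0.2, 53.0, array([299., 191.]))
 at .079
(658, -175, 25, 24, -1.8, 52.5, array([358., 195.]))
(664, -88, 25, 24, -1.0, 53.0, array([329., 193.]))
(670, 2, 25, 24, 0.2, 53.0, array([299., 191.]))
side
(658, -155, 33, 24, -86.9, 32.0, array([269., 166.]))
(664, -78, 35, 23, -86.7, 40.5, array([266., 180.]))
(669, 9, 33, 25, -86.4, 50.0, array([262., 198.]))
 at .079
(659, -172, 33, 24, -86.9, 32.0, array([269., 166.]))
(665, -95, 36, 23, -86.7, 40.5, array([266., 180.]))
(670, -6, 33, 25, -86.4, 50.0, array([262., 198.]))
```

```bash
python3 -m crank '.027 -.022 0 0.06 -1;0 0 0 .085 -1;0 0 0 .085 -1;0 0 0 .085 -1;0 0 0 .085 -1;0 0 0 .085 -1;0 0 0 .085 -1;0 0 0 .085 -1;0 0 0 .085 -1;0 0 0 .085 -1' 60;  python3 -m crank '0 0 0 .08 -1;0 0 .1 0 -1;0 0 .15 0 -1;0 0 .15 0 -1;0 0 .15 0 -1;0 0 .15 0 -1;0 0 0 0 -1;0 0 0 0 -1' 60;python3 - <<'E'
from h import *
st(); go(421,-78,27,95.5)
E
```

```text
time: 61.5
ee_pos: [0.421, -0.0781, 0.1828]
eef_rot: [0.626, 0.78, -0.0, -0.0]
ft_force: [0.6, -0.1, -3.7]
width: 0.0239
grip_force: 60.0
time: 62.3
ee_pos: [0.4209, -0.0781, 0.0434]
eef_rot: [0.672, 0.741, -0.001, -0.0]
ft_force: [0.5, -0.3, -3.7]
width: 0.0234
grip_force: 60.0
t 62.3 pos [420.9 -78.1  43.4] toolx_deg 95.6 zax [-0.001 -0.001 -1.   ] w 23.4 f [ 0.5 -0.3 -3.7] g 60.0 q [-0.47  0.1   0.57  2.18 -0.07  0.89  0.24]
shift/200 [0.001 0.001 0.082] turn/90 0.001 (shift first)
```

```bash
(python3 -m crank '0 0 .04 0 -1;0 0 .02 0 -1;0 0 0 0 -1;0 0 0 0 -1' 60;  python3 -m crank '0 0 .02 0 -1;0 0 0 0 -1;0 0 0 0 -1' 60; python3 -m crank '0 0 0 0 -.2;0 0 0 0 -.2;0 0 0 0 -.2;0 0 0 0 -.2;0 0 0 0 -.2' 60) | egrep 'pos|ft|wid'
python3 - <<'E'
from h import *
c,s=grab('side'); cv2.imwrite('pics/s10.png',cv2.resize(c['img'][150:250,230:400],None,fx=4,fy=4,interpolation=2))
E
```

```text
ee_pos: [0.421, -0.0775, 0.0314]
ft_force: [-0.4, 0.1, -3.9]
width: 0.0237
ee_pos: [0.4207, -0.0775, 0.027]
ft_force: [-0.3, 0.3, -4.0]
width: 0.0235
ee_pos: [0.4209, -0.0775, 0.0271]
ft_force: [-0.6, -0.3, -0.2]
width: 0.0344
```

View pics/s10.png

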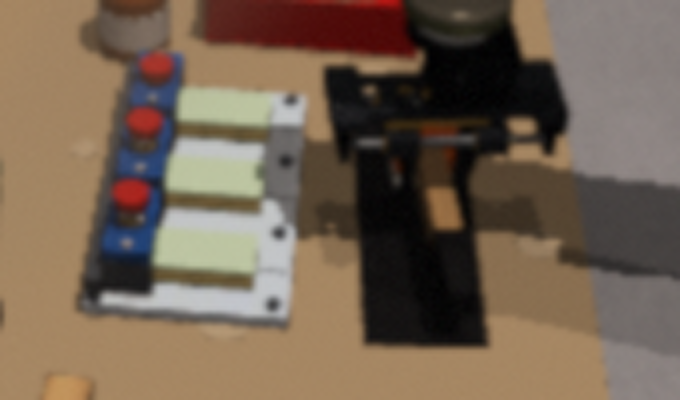

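Pin 3 at (156,68) is clearly down, while pins 2 and 1 at (145,125) and (131,195) are up. The mallet stands on the mat again, so I regrip it level.

```bash
python3 -m crank '0 0 0 0 -1;0 0 0 0 -1;0 0 0 0 -1;0 0 0 0 -1;0 0 0 0 -1;0 0 -.15 0 -1;0 0 -.2 0 -1;0 0 -.2 0 -1;0 0 -.2 -.05 -1;0 0 0 -.085 -1' 60; python3 -m crank '0 0 0 -.085 -1;0 0 0 -.085 -1;0 0 0 -.085 -1;0 0 0 -.085 -1;0 0 0 -.085 -1;0 0 0 -.085 -1;0 0 0 -.085 -1;0 0 0 -.085 -1;0 0 0 -.085 -1;0 0 0 0 -1' 60
python3 - <<'E'
from h import *
st(); go(605,-83,145,177)
E
```

```text
time: 64.55
ee_pos: [0.4231, -0.0777, 0.1815]
eef_rot: [0.588, 0.809, 0.003, 0.002]
ft_force: [1.4, -0.0, -4.2]
width: 0.0231
grip_force: 60.0
time: 65.55
ee_pos: [0.4202, -0.0775, 0.1765]
eef_rot: [0.028, 1.0, 0.0, -0.001]
ft_force: [0.9, 0.7, -3.9]
width: 0.0236
grip_force: 60.0
t 65.5 pos [420.2 -77.5 176.5] toolx_deg 176.8 zax [-0.001  0.    -1.   ] w 23.6 f [ 0.9  0.7 -3.9] g 60.0 q [-0.61 -0.14  0.65  2.04  0.09  1.21  1.52]
shift/200 [-0.924  0.024  0.156] turn/90 -0.002 (shift first)
```

```bash
(python3 -m crank '-.1 0 0 0 -1;-.1 0 0 0 -1;-.1 0 0 0 -1;-.1 0 0 0 -1;-.1 0 0 0 -1;-.1 0 0 0 -1;-.1 .024 0 0 -1;-.1 0 0 0 -1;-.124 0 0 0 -1;0 0 .15 0 -1' 60; python3 -m crank '0 0 .12 0 -1;0 0 0 0 -1;0 0 0 0 -1' 60)|egrep 'pos|ft|grip'
python3 - <<'E'
from h import *
st(); go(605,-83,119,177)
E
```

```text
ee_pos: [0.6098, -0.0835, 0.1491]
ft_force: [0.1, 0.4, -4.5]
grip_force: 60.0
ee_pos: [0.6053, -0.0836, 0.1231]
ft_force: [0.1, 0.5, -3.3]
grip_force: 60.0
t 66.8 pos [605.3 -83.6 123.1] toolx_deg 176.5 zax [-0.001 -0.    -1.   ] w 23.0 f [ 0.1  0.5 -3.3] g 60.0 q [-0.47  0.44  0.68  1.65 -0.3   1.16  1.8 ]
shift/200 [0.002 0.003 0.02 ] turn/90 -0.005 (shift first)
```

```bash
(python3 -m crank '0 0 .03 0 -1;0 0 .03 0 -1;0 0 .02 0 -1;0 0 0 0 -1;0 0 0 0 -1' 60; python3 -m crank '0 0 .01 0 -1;0 0 0 0 -1' 60;python3 -m crank '0 0 .01 0 -1;0 0 0 0 -1' 60) | egrep 'pos|ft'
```

```text
ee_pos: [0.6061, -0.0836, 0.1075]
ft_force: [3.0, -0.8, -0.6]
ee_pos: [0.606, -0.0836, 0.1053]
ft_force: [2.1, -0.8, 2.3]
ee_pos: [0.606, -0.0836, 0.1031]
ft_force: [2.8, -0.5, 1.8]
```

```bash
(python3 -m crank '0 0 .006 0 -1;0 0 0 0 -1' 60;python3 -m crank '0 0 .006 0 -1;0 0 0 0 -1' 60; python3 -m crank '0 0 .006 0 -1;0 0 0 0 -1' 60) | egrep 'pos|ft'
```

```text
ee_pos: [0.6059, -0.0836, 0.1026]
ft_force: [-1.2, -0.0, 8.5]
ee_pos: [0.6057, -0.0836, 0.1022]
ft_force: [-5.4, 1.4, 18.1]
ee_pos: [0.6052, -0.0836, 0.1012]
ft_force: [-9.6, 3.0, 23.0]
```

```bash
python3 -m crank '0 0 -.05 0 -1;0 0 -.1 0 -1;0 0 0 0 -1;0 0 0 0 -1' 60 | egrep 'pos|ft'
python3 - <<'E'
from h import *
st(); go(609.7,6.9,124,177)
E
```

```text
ee_pos: [0.605, -0.0834, 0.1286]
ft_force: [-0.3, 0.8, -4.5]
t 68.8 pos [605.  -83.4 128.6] toolx_deg 176.7 zax [-0.001  0.    -1.   ] w 23.6 f [-0.3  0.8 -4.5] g 60.0 q [-0.47  0.43  0.69  1.65 -0.29  1.17  1.8 ]
shift/200 [0.003 0.452 0.023] turn/90 -0.004 (shift first)
```

```bash
(python3 -m crank '0 .1 0 0 -1;0 .12 0 0 -1;0 .12 0 0 -1;0 .112 0 0 -1;0 0 0 0 -1;0 0 0 0 -1;0 0 0 0 -1' 60; python3 -m crank '0 0 .04 0 -1;0 0 .03 0 -1;0 0 .03 0 -1;0 0 0 0 -1;0 0 0 0 -1' 60;python3 -m crank '0 0 .01 0 -1;0 0 0 0 -1' 60) | egrep 'pos|ft'
```

```text
ee_pos: [0.6103, 0.0055, 0.1287]
ft_force: [-1.3, -0.5, -4.1]
ee_pos: [0.6107, 0.0068, 0.1091]
ft_force: [-0.1, 0.6, -3.7]
ee_pos: [0.611, 0.0069, 0.1076]
ft_force: [-0.6, 0.9, -1.4]
```

```bash
(python3 -m crank '0 0 .012 0 -1;0 0 0 0 -1' 60;python3 -m crank '0 0 .012 0 -1;0 0 0 0 -1' 60; python3 -m crank '0 0 .01 0 -1;0 0 0 0 -1' 60;python3 -m crank '0 0 .006 0 -1;0 0 0 0 -1' 60) | egrep 'pos|ft|grip'
python3 - <<'E'
from h import *
o=[]
for n in ('top','side'):
    c,s=grab(n); m=hsv(c,(0,140,50),(7,255,255))|hsv(c,(173,140,50),(180,255,255))
    print(n); [print(r) for r in rects(c,s,m,.093,15) if r[1]>-230 and 600<r[0]<720]
    m=hsv(c,(8,60,60),(20,255,255))
E
```

```text
ee_pos: [0.611, 0.0069, 0.1051]
ft_force: [-1.9, 0.4, 1.5]
grip_force: 60.0
ee_pos: [0.611, 0.0069, 0.1026]
ft_force: [-1.4, 0.9, 1.0]
grip_force: 60.0
ee_pos: [0.6109, 0.0069, 0.1016]
ft_force: [-7.5, 2.0, 12.2]
grip_force: 60.0
ee_pos: [0.6107, 0.0069, 0.1013]
ft_force: [-14.6, 0.4, 21.4]
grip_force: 60.0
top
(654, -172, 25, 24, -1.8, 52.5, array([358., 195.]))
side
(662, -155, 33, 17, -86.7, 20.5, array([268., 166.]))
```

```bash
python3 -m crank '0 0 -.1 0 -1;0 0 -.2 0 -1;0 0 -.1 0 -1;.1 0 0 0 -1;.15 -.05 0 0 -1;.15 -.1 0 0 -1;.15 -.1 0 0 -1;.15 -.1 0 0 -1;.15 -.07 0 0 -1;.1 0 0 0 -1' 60;  python3 -m crank '0 0 0 0 -1;0 0 0 0 -1;0 0 0 0 -1' 60;python3 - <<'E'
from h import *
st(); go(421,-78,None,95.5)
for n in ('top','side'):
    c,s=grab(n); m=hsv(c,(0,140,50),(7,255,255))|hsv(c,(173,140,50),(180,255,255))
    print(n); [print(r) for r in rects(c,s,m,.093,15) if r[1]>-230 and 600<r[0]<720]
E
```

```text
time: 72.05
ee_pos: [0.4142, -0.0679, 0.1787]
eef_rot: [0.031, 1.0, 0.0, -0.0]
ft_force: [0.8, 1.4, -3.8]
width: 0.0235
grip_force: 60.0
time: 72.35
ee_pos: [0.4169, -0.066, 0.1794]
eef_rot: [0.029, 1.0, -0.0, 0.0]
ft_force: [0.7, -0.0, -3.1]
width: 0.0234
grip_force: 60.0
t 72.3 pos [416.9 -66.  179.4] toolx_deg 176.7 zax [ 0. -0. -1.] w 23.4 f [ 0.7 -0.  -3.1] g 60.0 q [-0.7  -0.17  0.7   2.05  0.12  1.22  1.46]
shift/200 [-0.024 -0.059  0.   ] turn/90 0.902 (shift first)
top
(654, -172, 25, 24, -1.8, 52.5, array([358., 195.]))
(657, -83, 24, 24, 0.2, 50.5, array([328., 194.]))
(663, 4, 24, 21, -0.3, 48.0, array([298., 192.]))
side
(658, -155, 33, 24, -86.9, 32.0, array([269., 166.]))
(663, -66, 30, 23, -86.7, 36.5, array([266., 183.]))
(668, 23, 32, 25, -86.4, 44.0, array([262., 202.]))
```

Run:
```python
from h import *
def cen(im,u,v,r=7):
    p=im[v-r:v+r+1,u-r:u+r+1].astype(float); w=np.clip(p[:,:,2]-p[:,:,1]-35,0,None); w=np.minimum(w,30); Y,X=np.mgrid[v-r:v+r+1,u-r:u+r+1]; return np.array([(w*X).sum(),(w*Y).sum()])/w.sum()
c,s=grab('side'); a=cv2.imread('pics/side0.png'); A,o=pose(c)
for (u,v,P) in [(269,164,(656,-176)),(266,181,(661,-86)),(262,200,(666,4))]:
    pr=[]
    for z in (93,79):
        q=A.T@(np.array([*P,z])/1000-o); pr.append(cv2.projectPoints(q.reshape(1,3),np.zeros(3),np.zeros(3),c['K'],np.array(c['dist']))[0].ravel())
    print('up',cen(a,u,v).round(2),'now',cen(c['img'],u,v).round(2),'expected shift',(pr[1]-pr[0]).round(2))
```

```text
up [268.76 162.5 ] now [268.71 165.77] expected shift [0.02 3.22]
up [265.66 179.8 ] now [265.69 182.78] expected shift [0.04 3.26]
up [262.23 198.01] now [262.33 201.21] expected shift [0.07 3.29]
```

```bash
python3 - <<'E'
from h import *
go(605,-83.5,128,177)
E
python3 -m crank '-.1 -.02 0 0 -1;-.1 -.02 0 0 -1;-.1 -.02 0 0 -1;-.1 -.02 0 0 -1;-.1 0 0 0 -1;-.1 0 0 0 -1;-.1 0 0 0 -1;-.1 0 0 0 -1;-.1 0 0 0 -1;-.04 0 0 0 -1' 60 | egrep 'pos|ft'; python3 -m crank '0 0 0 0 -1;0 0 .15 0 -1;0 0 .1 0 -1;0 0 0 0 -1;0 0 0 0 -1' 60 | egrep 'pos|ft'
python3 - <<'E'
from h import *
go(605,-83.5,105,177)
E
```

```text
shift/200 [-0.945 -0.032  0.256] turn/90 -0.004 (shift first)
ee_pos: [0.6045, -0.0925, 0.1783]
ft_force: [-0.5, 0.0, -4.5]
ee_pos: [0.6027, -0.0931, 0.13]
ft_force: [0.7, 0.5, -3.5]
shift/200 [-0.009  0.049  0.125] turn/90 -0.004 (shift first)
```

```bash
(python3 -m crank '-.009 .049 .05 0 -1;0 0 .05 0 -1;0 0 .02 0 -1;0 0 0 0 -1;0 0 0 0 -1' 60;python3 -m crank '0 0 .01 0 -1;0 0 0 0 -1' 60; python3 -m crank '0 0 .01 0 -1;0 0 0 0 -1' 60;python3 -m crank '0 0 .006 0 -1;0 0 0 0 -1' 60) | egrep 'pos|ft'
```

```text
ee_pos: [0.6054, -0.0837, 0.1055]
ft_force: [0.2, -1.0, -3.9]
ee_pos: [0.6054, -0.0834, 0.1034]
ft_force: [-0.5, 0.2, -2.6]
ee_pos: [0.6056, -0.0835, 0.102]
ft_force: [-1.6, 1.4, 1.7]
ee_pos: [0.6054, -0.0835, 0.1016]
ft_force: [-8.7, 2.6, 11.4]
```

```bash
python3 -m crank '0 0 .006 0 -1;0 0 0 0 -1' 60| egrep 'pos|ft'; python3 -m crank '0 0 -.1 0 -1;0 0 -.2 0 -1;0 0 -.1 0 -1;.1 0 0 0 -1;.15 0 0 0 -1;.15 0 0 0 -1;.15 0 0 0 -1;.15 0 0 0 -1;.15 0 0 0 -1;.07 0 0 0 -1' 60;  python3 -m crank '0 0 0 0 -1;0 0 0 0 -1;0 0 0 0 -1' 60 >/dev/null;python3 - <<'E'
from h import *
st(); go(421,-78,None,95.5)
E
```

```text
ee_pos: [0.6053, -0.0836, 0.1013]
ft_force: [-14.8, 2.2, 21.9]
time: 76.3
ee_pos: [0.4196, -0.0726, 0.1786]
eef_rot: [0.029, 1.0, 0.001, -0.0]
ft_force: [0.4, -0.5, -3.3]
width: 0.0236
grip_force: 60.0
t 76.6 pos [422.4 -72.7 179.1] toolx_deg 176.6 zax [ 0. -0. -1.] w 23.1 f [-0.8 -0.5 -4.3] g 60.0 q [-0.77 -0.17  0.78  2.04  0.12  1.22  1.47]
shift/200 [ 0.006 -0.027  0.   ] turn/90 0.901 (shift first)
```

```bash
python3 -m crank '.006 -.027 0 0.06 -1;0 0 0 .085 -1;0 0 0 .085 -1;0 0 0 .085 -1;0 0 0 .085 -1;0 0 0 .085 -1;0 0 0 .085 -1;0 0 0 .085 -1;0 0 0 .085 -1;0 0 0 .085 -1' 60 >/dev/null;  python3 -m crank '0 0 0 .076 -1;0 0 .1 0 -1;0 0 .15 0 -1;0 0 .15 0 -1;0 0 .15 0 -1;0 0 .12 0 -1;0 0 0 0 -1;0 0 0 0 -1' 60 >/dev/null;python3 - <<'E'
from h import *
st(); go(421,-78,27,95.5)
E
```

```text
t 78.4 pos [420.6 -78.4  45.3] toolx_deg 95.5 zax [-0.001 -0.001 -1.   ] w 23.6 f [ 0.7  0.2 -2.9] g 60.0 q [-0.59  0.1   0.71  2.18 -0.08  0.89  0.25]
shift/200 [0.002 0.002 0.092] turn/90 0.0 (shift first)
```

```bash
(python3 -m crank '0 0 .05 0 -1;0 0 .03 0 -1;0 0 0 0 -1;0 0 0 0 -1' 60;  python3 -m crank '0 0 .01 0 -1;0 0 0 0 -1;0 0 0 0 -1' 60; python3 -m crank '0 0 0 0 0;0 0 0 0 .5;0 0 0 0 .5;0 0 0 0 .5;0 0 0 0 .5;0 0 0 0 .5;0 0 0 0 .5' 60) | egrep 'pos|ft|wid'; python3 -m crank '0 0 -.1 0 .5;0 0 -.2 0 .5;0 0 -.2 0 .5;0 0 -.2 0 .5;0 0 -.2 0 .5;0 0 0 0 .5' 60; python3 -m crank '.2 -.1 0 0 .5;.2 -.1 0 0 .5;.2 -.1 0 0 .5;.2 -.1 0 0 .5;.2 0 0 0 .5;.2 0 0 0 .5;0 0 0 0 .5;0 0 0 0 .5' 60
python3 - <<'E'
from h import *
from h import *
def cen(im,u,v,r=7):
    p=im[v-r:v+r+1,u-r:u+r+1].astype(float); w=np.clip(p[:,:,2]-p[:,:,1]-35,0,None); w=np.minimum(w,30); Y,X=np.mgrid[v-r:v+r+1,u-r:u+r+1]; return np.array([(w*X).sum(),(w*Y).sum()])/w.sum()
st(); c,s=grab('side')
for p in [(269,164),(266,181),(262,200)]: print(cen(c['img'],*p).round(2))
t,_=grab('top'); a=cv2.resize(c['img'][90:270,150:400],None,fx=3,fy=3,interpolation=2); b=cv2.resize(t['img'][150:310,260:480],None,fx=3,fy=3,interpolation=2)
o=np.zeros((600,800,3),np.uint8); a=cv2.resize(a,(400,288)); b=cv2.resize(b,(400,291)); o[:288,:400]=a; o[:291,400:]=b
w,_=grab('wrist'); o[291:591,:400]=cv2.resize(w['img'],(400,300)); cv2.imwrite('pics/final.png',o)
E
```

```text
ee_pos: [0.4203, -0.0779, 0.0292]
ft_force: [-0.1, -0.1, -2.9]
width: 0.0236
ee_pos: [0.4203, -0.0779, 0.0271]
ft_force: [-0.3, 0.4, -4.0]
width: 0.0237
ee_pos: [0.4202, -0.0779, 0.027]
ft_force: [-0.0, -0.1, -0.1]
width: 0.0636
time: 80.4
ee_pos: [0.4226, -0.078, 0.2118]
eef_rot: [0.672, 0.74, 0.003, 0.002]
ft_force: [0.3, -0.2, -1.3]
width: 0.0652
grip_force: 0.0
time: 81.2
ee_pos: [0.317, 0.1533, 0.2065]
eef_rot: [0.671, 0.741, -0.001, 0.0]
ft_force: [-0.7, -0.3, 0.2]
width: 0.0654
grip_force: 0.0
t 81.2 pos [317.  153.3 206.5] toolx_deg 95.7 zax [-0.001 -0.001 -1.   ] w 65.4 f [-0.7 -0.3  0.2] g 0.0 q [-0.81 -0.3   0.19  2.13  0.06  1.31 -0.55]
[268.72 165.78]
[265.7 182.8]
[262.33 201.23]
```

View pics/final.png

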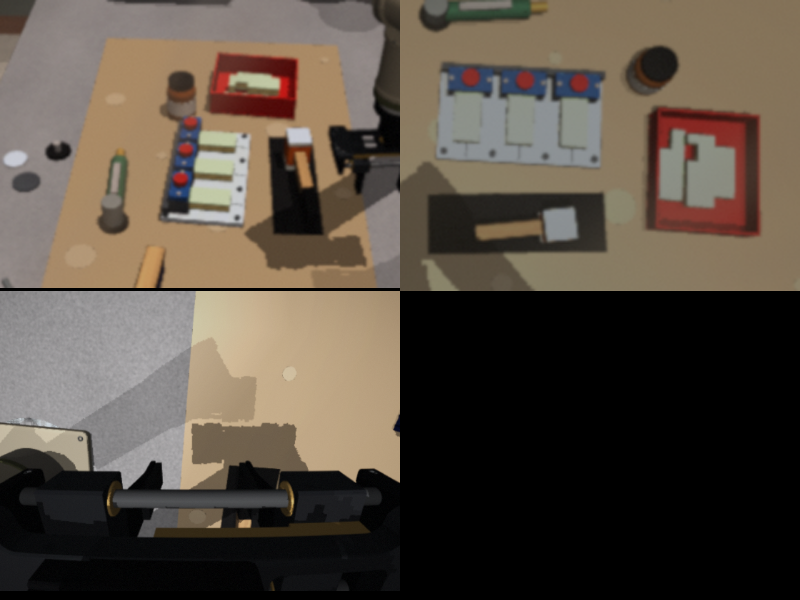

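Everything looks right: all three pins are down at (190,125), (185,149) and (180,178) in the side view, three blanks are in the bin, and the mallet stands on the mat. One last check that each blank is fully home.

Run:
```python
from h import *
c,s=grab('top'); im=cv2.resize(c['img'],None,fx=4,fy=4,interpolation=cv2.INTER_CUBIC).astype(float)
d=np.array([.9986,-.0523]); n=np.array([.0523,.9986]); O=np.array([606,-83.])
A,o=pose(c)
def px(P): 
    q=A.T@(np.array(P)/1000-o); return cv2.projectPoints(q.reshape(1,3),np.zeros(3),np.zeros(3),c['K'],np.array(c['dist']))[0].ravel()
for b in (90,0,-90):
    T=np.arange(-85,30,.5); prof=[]
    for t in T:
        v=0
        for e in (-12,-8,8,12):
            u=px([*(O+t*d+(b+e)*n),35]); p=c['img'].astype(np.float32); q=cv2.getRectSubPix(p,(1,1),(float(u[0]),float(u[1])))[0,0]; v+=q[1]-q[0]
        prof.append(v/4)
    prof=np.array(prof); hi=prof[(T>-25)&(T<5)].mean(); lo=prof[(T>-62)&(T<-52)].mean()
    i=np.where((prof>(hi+lo)/2)&(T>-60))[0][0]; print(b,'front end at x',T[i],'(home -45)',hi.round(1),lo.round(1))
```

```text
90 front end at x -48.0 (home -45) 7.5 -2.8
0 front end at x -47.0 (home -45) 7.3 -3.2
-90 front end at x -47.0 (home -45) 8.5 -3.2
```

```bash
python3 -c "
from bench import workorder; print(workorder.close_job())"
```

```text
the job is handed in; nothing more can be done
None
```

I handed the job in at about 81 s; no verdict came back. By camera and force checks, the three odd blanks are in the red bin, the three sound blanks are home in bays 1 to 3 with their pins knocked down by the mallet, and the mallet is back on its mat.

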